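# Dig the press arbor out of the parts bin

## Robot

A 7-joint arm with a two-finger parallel gripper is mounted at the origin on the work surface. World frame = base frame: x ahead of the robot, y to its left, z up, the work surface at z = 0. Lengths are in m, angles in rad, forces in N, time in s.
With the tool pointing down it reaches from about 0.4 to 0.925 m from the base axis. Payload 4.1 kg.
Tool frame: the origin (TCP) lies midway between the tips of the shut fingers; the grasp point (between the pads) lies 19 mm behind it; z points along the fingers, y is the direction in which the jaws open and shut (so a half turn about z gives the same grasp; the last joint's range is limited). The gripper opens to 85 mm and grips with 20 to 120 N. Pads are 22 mm wide; open, the fingers measure 114 mm over their backs; the gripper's body (76 mm by 85 mm) begins 54 mm behind the grasp point. The pads swing forward as they close: fully open they stand 13 mm farther back than shut.
Start: joints at [-1.255, 0.398, 0.045, 1.537, -0.019, 1.207, -0.051], TCP at [0.262, 0.595, 0.231] pointing down, gripper open.
Joint ranges: [-2.82, 2.82], [-0.49, 2.23], [-1.37, 1.46], [0, 2.46], [-1.36, 4.5], [0.23, 2], [-2.94, 2.94]. Speed limits (rad/s): [2.57, 2.57, 3.14, 3.14, 3.14, 3.14, 3.14].

## Interface

Orientations are given as a unit quaternion [x, y, z, w].
In Python, from rig import ctrl gives the robot as it stands. The module is installed in compiled form; this text tells all that it offers.
- The arm moves only by the shell command python3 -m pendant 'ROWS'. ROWS is JSON, a list of rows, each an object of numbers: "tx", "ty", "tz": the shift along the tool's x, y, z in cm; "rx", "ry", "rz": the turn, a rotation vector about the tool's x, y, z in degrees; "hand": the opening in per cent of the stroke, from 0 (shut) to 100 (fully open). A call has 1 to 8 rows; each row shifts and turns the pose as measured when the row begins, along the tool's axes as they then stand; what a row does not reach is not made up. A row lasts 1/8 s, in which the tool goes at most 62.5 mm and 10.7 degrees, less where a joint would pass 70% of its speed; a pose out of reach is approached as far as the arm can. A call with a gripper value outside its range is refused whole. The fingers move at their own pace and stop on an object; the grip force is fixed at half the most. Time passes only in rows, so rows that do not move let the fingers close. It gives the time, the measured TCP pose, the force and the opening at its end, in the units of the state.
- ctrl.sense(): the state, without advancing time (a new reading comes with each control period).
- ctrl.get_image(name): name is "scene" or "top" or "wrist"; returns the picture (480x640x3 uint8, red, green, blue); there is no depth.
- ctrl.calibration(name): a dict with "camera_matrix" (3x3 intrinsics, pixels), "k1" (the pictures are not rectified: a ray, as slopes to the right and down, at radius r is drawn at 1 + k1 r^2 times it, then the intrinsics apply), "rvec" (rotation vector, rad) and "tvec" (3), from world to camera coordinates, as OpenCV has them; the wrist camera has in their place "T_tool_cam" (4x4, takes a point from camera to tool coordinates, whose origin is the TCP and whose axes are the flange's). Camera axes: x right, y down, z forward; pixel columns grow to the right and rows downward; lengths in m; the calibration is good to about 2 mm. A picture is of the moment at which its call begins: read the wrist's pose just before it. calibration takes no time and is no camera call.
- ctrl.finish_job(): hands the job in, once; it reports no verdict.
The state is a dict: "time": time; "q": joint angles; "dq": joint speeds; "tau": joint torques, N m; "eef_pos": TCP position; "tcp_rot": TCP orientation; "force": force on the tool from outside, world axes, zero at the start; "ft_torque": the same for the moment, N m; "width": opening from 0.0 (shut) to 1.0 (fully open).
Only numpy, scipy, OpenCV 4.12 (cv2) and the standard library are available. Lean on these libraries where they do the work, as an engineer would, in place of code of your own. Each camera call takes 0.05 s, during which the arm holds its last target. There are 200 camera calls.

## Task

First turn the lap's red speed knob fully anticlockwise to its off stop. Then clear every loose piece off the arbor in the blue bin, brass caps into the wooden tray and aluminium sleeves into the grey tray, and only when all of them are in their trays lift the steel arbor out and lay it in the green cradle, level across both saddles and about centred. Leave the other things on the bench where they are.

Things in the scene. Friction and masses are not known exactly. Their poses are not given: they have to be found in the camera images.
- speed (a joint): Speed knob of the lap. 0 is the off stop, fully anticlockwise seen from above; the value (rad) grows clockwise up to 4.5. Light friction, stays where it is left. Starts between 2.75 and 3.9.
- speed_grip (a point): On the vertical axis of the red knob at the height to grip it. The grip is a bar 46 long, 14 wide and 32 high; this point lies 7 below its top and 23 above the flat disc under it. Its x axis runs along the bar and turns with it. The knob stands on the grey lap body, whose top is 50 above the bench and 100 square.
- bin: Blue open bin, fixed, outside 190 (x) x 240 (y) x 45 high, walls and floor 4 thick. Origin at the centre of its underside. The arbor lies on its floor, roughly along its y axis, under a row of three or four loose pieces.
- arbor: Dark hardened steel arbor, a square bar 180 (x) x 28 x 28, about 0.8 kg. Origin at the centre of its underside, x along its length.
- arbor_mid (a point): The middle of the arbor bar (14 above its underside).
- cap_a: Brass valve top cap, gold coloured: square foot 46 x 46 x 10, above it a plain round body 42 in diameter up to 54 tall; about 0.25 kg. Origin at the centre of the foot's underside, z up through the cap. Starts upright on top of the arbor in the bin; may be absent.
- cap_b: Brass valve top cap, gold coloured: square foot 46 x 46 x 10, above it a plain round body 42 in diameter up to 54 tall; about 0.25 kg. Origin at the centre of the foot's underside, z up through the cap. Starts upright on top of the arbor in the bin; may be absent.
- sleeve_a: Aluminium sleeve, silver coloured with a dark bore: square foot 46 x 46 x 8, above it a plain round body 38 in diameter up to 64 tall; about 0.15 kg. Origin at the centre of the foot's underside, z up through the sleeve. Starts upright on top of the arbor in the bin; may be absent.
- sleeve_b: Aluminium sleeve, silver coloured with a dark bore: square foot 46 x 46 x 8, above it a plain round body 38 in diameter up to 64 tall; about 0.15 kg. Origin at the centre of the foot's underside, z up through the sleeve. Starts upright on top of the arbor in the bin; may be absent.
- tray_brass: Wooden tray for brass caps, fixed, open on top, outside 105 (x) x 150 (y) x 24 high, walls and floor 4 thick. Origin at the centre of its underside.
- tray_grey: Grey plastic tray for aluminium sleeves, fixed, open on top, outside 105 (x) x 150 (y) x 24 high, walls and floor 4 thick. Origin at the centre of its underside.
- cradle: Green cradle, fixed: base 150 (x) x 70 (y) x 8 thick, with two saddles at x = +55 and x = -55, each 16 long in x; the bar rests on the saddle floors 28 above the bench, between cheeks 14 high and 40 apart (in y). Origin at the centre of its underside; the bar lies along its x axis, either way round.
- button: Bystander: nickel finger button, mushroom shaped, 52 across, 50 tall. Origin at the centre of its underside.
- jar: Bystander: jar 60 across, 75 tall. Origin at the centre of its underside.
- can: Bystander: red can 60 across, 110 tall. Origin at the centre of its underside.
- hammer: Bystander: hammer lying along its x axis, about 250 long.
- driver: Bystander: screwdriver lying along its x axis, about 180 long.
- brush: Bystander: brush lying along its x axis, about 190 long.
- gauge: Bystander: wooden block 70 x 45 x 30. Origin at the centre of its underside.

How it is judged:
By the outcome, as a careful person would: the job done as asked, in the order asked, and still so for the second after the job is handed in, with the robot touching nothing.
Of cap_a, cap_b, sleeve_a, sleeve_b only 3 to 4 are there at a start; the rules pass over those that are not, and their reading is None.
At some moment in a run one of cap_a, cap_b, sleeve_a, sleeve_b may be knocked a few centimetres aside while the robot is not near it.
Once in a run the grip may slacken for a moment while it holds something.
It also fails if it takes over 200 s, if anything falls off the work surface, if the arm or the gripper's body presses on something with over 40 N, if the wrist force passes 120 N, or if a joint passes its speed limit or range.

## Working session

There is one attempt and no reset: what is moved stays moved. The work goes in short steps, Python scripts to look and compute and a shell command to move; the robot and the scene stay as the last step left them, time stands still between calls to the robot, and variables do not carry over. Pictures are saved under pics/ and viewed, about 12 in all and at most 16, crops included, and the job is handed in when it is done.

```bash
mkdir -p pics; ls; cat > h.py <<'E'
import numpy as np, cv2
from rig import ctrl
from scipy.spatial.transform import Rotation as R
def snap(name,fn):
    s=ctrl.sense(); im=ctrl.get_image(name); cv2.imwrite('pics/'+fn+'.png',im[:,:,::-1]); return im,s
def cam(name,s=None):
    c=ctrl.calibration(name); K=np.array(c['camera_matrix'])
    if name=='wrist':
        T=np.eye(4);T[:3,:3]=R.from_quat(s['tcp_rot']).as_matrix();T[:3,3]=s['eef_pos']
        W=T@np.array(c['T_tool_cam']); Rw=W[:3,:3]; o=W[:3,3]
    else:
        Rc=cv2.Rodrigues(np.array(c['rvec'],float))[0]; Rw=Rc.T; o=-Rc.T@np.array(c['tvec'],float).ravel()
    return K,float(c['k1']),Rw,o
def ray(name,uv,s=None):
    K,k1,Rw,o=cam(name,s)
    d=(np.array(uv,float)-K[:2,2])/np.array([K[0,0],K[1,1]])
    p=d.copy()
    for _ in range(20): p=d/(1+k1*(p@p))
    return o,Rw@np.array([p[0],p[1],1])
def onz(name,uv,z,s=None):
    o,d=ray(name,uv,s); return o+d*(z-o[2])/d[2]
def proj(name,P,s=None):
    K,k1,Rw,o=cam(name,s); c=Rw.T@(np.array(P,float)-o); p=c[:2]/c[2]
    p=p*(1+k1*(p@p)); return K[:2,:2].diagonal()*p+K[:2,2]
E
python3 - <<'E'
from h import *
for n in('scene','top'):
    snap(n,n+'0'); K,k1,Rw,o=cam(n); print(n,K.tolist(),k1,o.round(3),Rw.round(2).tolist())
s=ctrl.sense(); print(s); c=ctrl.calibration('wrist'); print(c)
E
```

```text
pics
scene [[484.5250442769414, 0.0, 312.1541668025935], [0.0, 484.5250442769414, 238.11674744760083], [0.0, 0.0, 1.0]] -0.022946081799002472 [ 1.153 -0.501  0.946] [[0.68, 0.55, -0.49], [0.74, -0.5, 0.46], [0.01, -0.67, -0.74]]
top [[450.0008754646531, 0.0, 318.56722401974173], [0.0, 450.0008754646531, 240.2629874300223], [0.0, 0.0, 1.0]] -0.05742437994510046 [0.355 0.032 1.476] [[-0.01, -0.99, 0.17], [-1.0, 0.01, -0.02], [0.02, -0.17, -0.99]]
{'time': 0.1, 'q': array([-1.25499217,  0.39910645,  0.04505812,  1.5377205 , -0.01869799,
        1.20691276, -0.0507197 ]), 'dq': array([-0.00036389, -0.00252831,  0.00014635, -0.00391514, -0.00194866,
        0.00150385, -0.0010472 ]), 'tau': array([ 3.18874008e-03, -4.76263618e+01,  1.37034930e+00, -2.54946274e+01,
        1.20669763e-02,  5.13159408e-03,  4.20034652e-06]), 'eef_pos': array([0.26172184, 0.59437281, 0.23039019]), 'tcp_rot': array([ 2.05882295e-01,  9.78576383e-01, -8.55206710e-04, -1.13661453e-04]), 'force': array([ 0.79233683,  0.50812996, -0.56986106]), 'ft_torque': array([0.0387723 , 0.05398069, 0.0595405 ]), 'width': 0.9986508549192462}
{'camera_matrix': array([[398.8181475 ,   0.        , 319.93519264],
       [  0.        , 398.8181475 , 241.1320919 ],
       [  0.        ,   0.        ,   1.        ]]), 'k1': -0.07852472712668157, 'T_tool_cam': array([[ 5.58589854e-04, -9.45668561e-01, -3.25131759e-01,
         8.29411191e-02],
       [ 9.99999785e-01,  6.40309628e-04, -1.44344406e-04,
         7.18228866e-04],
       [ 3.44686963e-04, -3.25131608e-01,  9.45668715e-01,
        -1.40741692e-01],
       [ 0.00000000e+00,  0.00000000e+00,  0.00000000e+00,
         1.00000000e+00]])}
```

View pics/scene0.png

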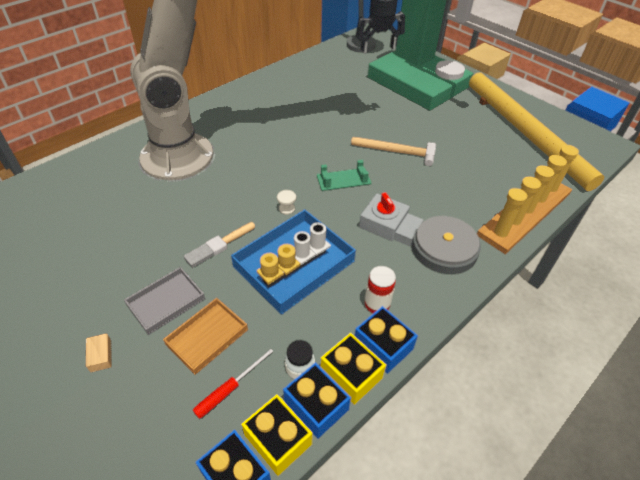

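View pics/top0.png

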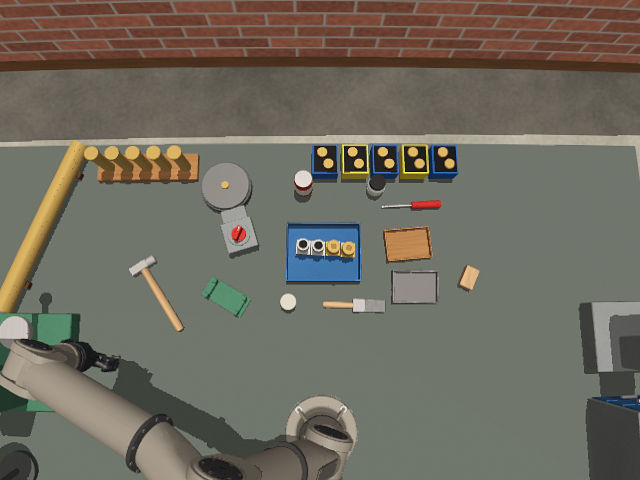

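Scene: four pieces on the arbor. In the top picture the two sleeves are at (303,245) and (319,247), and the caps at (333,248) and (348,249). The red knob is at (238,234), the cradle at (227,297), the brass tray at (408,244) and the grey tray at (414,287).

```bash
python3 - <<'E'
from h import *
im=cv2.imread('pics/top0.png'); hsv=cv2.cvtColor(im,cv2.COLOR_BGR2HSV)
def blob(name,lo,hi,box,z):
    x0,y0,x1,y1=box; m=np.zeros(im.shape[:2],np.uint8)
    m[y0:y1,x0:x1]=cv2.inRange(hsv,np.array(lo),np.array(hi))[y0:y1,x0:x1]
    cs=cv2.findContours(m,cv2.RETR_EXTERNAL,cv2.CHAIN_APPROX_NONE)[0]
    c=max(cs,key=cv2.contourArea); r=cv2.boxPoints(cv2.minAreaRect(c))
    P=np.array([onz('top',p,z)[:2] for p in r]); e=P[1]-P[0]; f=P[2]-P[1]
    print(name,'c',P.mean(0).round(4),'sides',np.linalg.norm(e).round(3),np.linalg.norm(f).round(3),'ang',np.degrees(np.arctan2(e[1],e[0])).round(1),np.degrees(np.arctan2(f[1],f[0])).round(1))
blob('bin',(100,100,50),(125,255,255),(275,210,375,295),.045)
blob('cradle',(55,80,40),(85,255,255),(195,265,260,325),.03)
blob('knob',(0,150,100),(8,255,255),(215,215,260,255),.08)
blob('wood',(8,80,80),(20,255,255),(375,215,440,270),.024)
blob('grey',(0,0,70),(180,40,150),(385,265,445,310),.024)
for n,p,z in[('sl1',(303,245),.1),('sl2',(319,247),.1),('cap1',(333,248),.09),('cap2',(348,249),.09)]: print(n,onz('top',p,z)[:2].round(3))
for p in [(238,234)]: print(onz('top',p,.082))
c=(0,0)
print(ctrl.calibration('top')['rvec'])
E
python3 - <<'E'
import cv2
im=cv2.imread('pics/top0.png')
a=cv2.resize(im[200:330,195:375],None,fx=4.4,fy=4.4,interpolation=cv2.INTER_CUBIC); cv2.imwrite('pics/crop0.png',a)
E
```

```text
bin c [ 0.5597 -0.0109] sides 0.241 0.189 ang -90.3 178.6
cradle c [0.42   0.3011] sides 0.068 0.147 ang -30.1 -121.1
knob c [0.6144 0.2576] sides 0.042 0.043 ang -44.0 -135.1
wood c [ 0.5897 -0.2904] sides 0.156 0.108 ang -84.7 -177.4
grey c [ 0.4457 -0.3071] sides 0.195 0.143 ang -90.5 177.0
sl1 [0.573 0.053]
sl2 [0.567 0.003]
cap1 [ 0.565 -0.041]
cap2 [ 0.561 -0.087]
[0.61232999 0.257258   0.082     ]
[ 2.13424185 -2.15051133  0.2004976 ]
```

View pics/crop0.png

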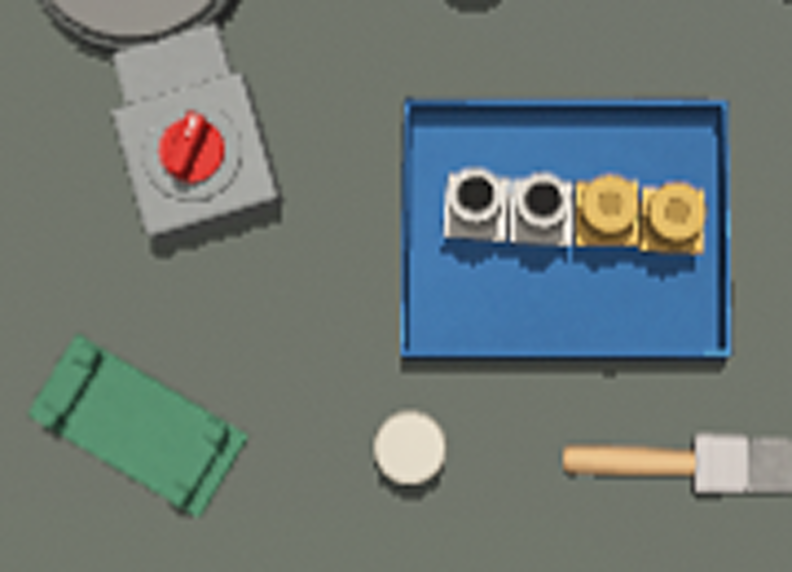

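```bash
cat >> h.py <<'E'
def plan(P,ang=None):
    "shift (cm, tool axes as they stand) to put TCP at P; then rz/rx/ry to point down with tool x at world angle ang (deg)"
    s=ctrl.sense(); M=R.from_quat(s['tcp_rot']); d=M.inv().apply(np.array(P)-s['eef_pos'])*100
    x=M.as_matrix()[:,0]; a=np.degrees(np.arctan2(x[1],x[0]))
    out='t=%.2f pos=%s yaw=%.1f shift cm=%s w=%.3f F=%s'%(s['time'],s['eef_pos'].round(4),a,d.round(2),s['width'],np.round(s['force'],1))
    if ang is not None:
        c,q=np.cos(np.radians(ang)),np.sin(np.radians(ang))
        T=R.from_matrix(np.array([[c,q,0],[q,-c,0],[0,0,-1.]])); out+=' rot deg=%s'%np.degrees((M.inv()*T).as_rotvec()).round(1)
    print(out,'q7=%.2f'%s['q'][6])
E
python3 -m pendant '[{"tx":-5.7,"ty":-2.1},{"tx":-5.7,"ty":-2.1},{"tx":-5.7,"ty":-2.1},{"tx":-5.7,"ty":-2.1},{"tx":-5.7,"ty":-2.1},{"tx":-5.7,"ty":-2.1},{"tx":-5.7,"ty":-2.1},{"tx":-5.7,"ty":-2.1}]'
python3 -m pendant '[{"rz":10.5},{"rz":10.5},{"rz":10.5},{"rz":10.5},{"rz":10.5},{"rz":10.5},{"rz":10.5},{"rz":10.5}]'
python3 -c "
from h import *
plan((.613,.257,.22),-17)"
```

```text
t=0.10 pos=[0.2617 0.5944 0.2304] yaw=156.2 shift cm=[-45.74 -16.72   1.07] w=0.999 F=[ 0.8  0.5 -0.6] rot deg=[0.000e+00 1.000e-01 1.732e+02] q7=-0.05$[0]: bad value
$[0]: bad value
```

```bash

python3 -m pendant '[{"tx":-5.7,"ty":-2.1,"tz":0,"rx":0,"ry":0,"rz":0,"hand":100}]'
python3 -c "
from h import *
plan((.613,.257,.22),-17)"
```

```text
time: 0.22
eef_pos: [0.3, 0.5557, 0.2294]
tcp_rot: [0.201, 0.98, -0.0, -0.002]
force: [1.8, -0.1, -0.4]
width: 1.005
t=0.23 pos=[0.3    0.5557 0.2294] yaw=156.9 shift cm=[-40.53 -15.17   0.81] w=1.005 F=[ 1.8 -0.1 -0.4] rot deg=[-4.000e-01  1.000e-01  1.739e+02] q7=0.05
```

```bash

python3 -m pendant '[{"tx":-5.8,"ty":-2.2,"hand":100},{"tx":-5.8,"ty":-2.2,"hand":100},{"tx":-5.8,"ty":-2.2,"hand":100},{"tx":-5.8,"ty":-2.2,"hand":100},{"tx":-5.8,"ty":-2.2,"hand":100},{"tx":-5.8,"ty":-2.2,"hand":100},{"tx":-5.8,"ty":-2.2,"hand":100},{"hand":100}]'
python3 -m pendant '[{"rz":10.5,"hand":100},{"rz":10.5,"hand":100},{"rz":10.5,"hand":100},{"rz":10.5,"hand":100},{"rz":10.5,"hand":100},{"rz":10.5,"hand":100},{"rz":10.5,"hand":100},{"rz":10.5,"hand":100}]'
python3 -c "
from h import *
plan((.613,.257,.22),-17)"
```

```text
t=0.23 pos=[0.3    0.5557 0.2294] yaw=156.9 shift cm=[-40.53 -15.17   0.81] w=1.005 F=[ 1.8 -0.1 -0.4] rot deg=[-4.000e-01  1.000e-01  1.739e+02] q7=0.05$[0]: bad value
$[0]: bad value
```

```bash

python3 -m pendant '[{"tx":-5.8,"ty":-2.2,"tz":0,"rx":0,"ry":0,"rz":0,"hand":100},{"tx":-5.8,"ty":-2.2,"tz":0,"rx":0,"ry":0,"rz":0,"hand":100},{"tx":-5.8,"ty":-2.2,"tz":0,"rx":0,"ry":0,"rz":0,"hand":100},{"tx":-5.8,"ty":-2.2,"tz":0,"rx":0,"ry":0,"rz":0,"hand":100},{"tx":-5.8,"ty":-2.2,"tz":0,"rx":0,"ry":0,"rz":0,"hand":100},{"tx":-5.8,"ty":-2.2,"tz":0,"rx":0,"ry":0,"rz":0,"hand":100},{"tx":-5.8,"ty":-2.2,"tz":0,"rx":0,"ry":0,"rz":0,"hand":100},{"tx":0,"ty":0,"tz":0,"rx":0,"ry":0,"rz":0,"hand":100}]' | tr '\n' ' '
python3 -m pendant '[{"tx":0,"ty":0,"tz":0,"rx":0,"ry":0,"rz":10.5,"hand":100},{"tx":0,"ty":0,"tz":0,"rx":0,"ry":0,"rz":10.5,"hand":100},{"tx":0,"ty":0,"tz":0,"rx":0,"ry":0,"rz":10.5,"hand":100},{"tx":0,"ty":0,"tz":0,"rx":0,"ry":0,"rz":10.5,"hand":100},{"tx":0,"ty":0,"tz":0,"rx":0,"ry":0,"rz":10.5,"hand":100},{"tx":0,"ty":0,"tz":0,"rx":0,"ry":0,"rz":10.5,"hand":100},{"tx":0,"ty":0,"tz":0,"rx":0,"ry":0,"rz":10.5,"hand":100},{"tx":0,"ty":0,"tz":0,"rx":0,"ry":0,"rz":10.5,"hand":100}]' | tr '\n' ' '
python3 -c "
from h import *
plan((.613,.257,.22),-17)"
```

```text
time: 1.23 eef_pos: [0.6185, 0.2425, 0.2245] tcp_rot: [0.203, 0.979, -0.004, -0.002] force: [0.2, 0.5, -0.3] width: 1.003 time: 2.22 eef_pos: [0.6116, 0.2482, 0.2192] tcp_rot: [0.814, 0.58, -0.009, -0.003] force: [0.9, -0.5, -0.9] width: 1.005 t=2.23 pos=[0.6116 0.2482 0.2192] yaw=70.9 shift cm=[ 0.87 -0.16 -0.09] w=1.005 F=[ 0.9 -0.5 -0.9] rot deg=[-0.2  1.2 87.9] q7=-0.58
```

```bash

python3 -m pendant '[{"tx":0,"ty":0,"tz":0,"rx":0,"ry":0,"rz":10.5,"hand":100},{"tx":0,"ty":0,"tz":0,"rx":0,"ry":0,"rz":10.5,"hand":100},{"tx":0,"ty":0,"tz":0,"rx":0,"ry":0,"rz":10.5,"hand":100},{"tx":0,"ty":0,"tz":0,"rx":0,"ry":0,"rz":10.5,"hand":100},{"tx":0,"ty":0,"tz":0,"rx":0,"ry":0,"rz":10.5,"hand":100},{"tx":0,"ty":0,"tz":0,"rx":0,"ry":0,"rz":10.5,"hand":100},{"tx":0,"ty":0,"tz":0,"rx":0,"ry":0,"rz":10.5,"hand":100},{"tx":0,"ty":0,"tz":0,"rx":0,"ry":0,"rz":10.5,"hand":100}]' | tr '\n' ' '
python3 -c "
from h import *
snap('wrist','w1')
plan((.613,.257,.22),-17)"
```

```text
time: 3.22 eef_pos: [0.6031, 0.2573, 0.2138] tcp_rot: [0.991, -0.13, -0.015, 0.003] force: [-0.1, 0.7, 0.1] width: 1.005 t=3.27 pos=[0.6029 0.2577 0.2135] yaw=-15.2 shift cm=[ 0.97 -0.19 -0.68] w=1.002 F=[0.  0.4 0.7] rot deg=[0.7 1.6 1.8] q7=-1.93
```

View pics/w1.png

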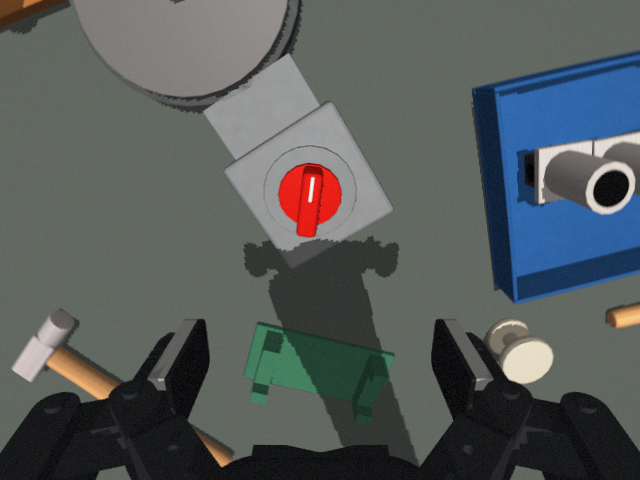

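```bash
python3 - <<'E'
from h import *
im=cv2.imread('pics/w1.png'); s=ctrl.sense()
cv2.imwrite('pics/w1c.png',cv2.resize(im[90:280,210:410],None,fx=3,fy=3,interpolation=cv2.INTER_CUBIC))
hsv=cv2.cvtColor(im,cv2.COLOR_BGR2HSV); m=cv2.inRange(hsv,np.array((0,150,60)),np.array((8,255,255)))
m[:140]=0; c=max(cv2.findContours(m,0,cv2.CHAIN_APPROX_NONE)[0],key=cv2.contourArea)
x,y,w,h=cv2.boundingRect(c); print(x,y,w,h)
for z in(.054,.06): print(z,onz('wrist',(x,y+h*.47),z,s),onz('wrist',(x+w,193),z,s),onz('wrist',(x+w/2,193),z,s))
for z in(.08,.086,.09):
  a=onz('wrist',(313,167),z,s); b=onz('wrist',(308,220),z,s); print(z,a,b,np.linalg.norm(a-b),np.degrees(np.arctan2(*(a-b)[[1,0]])),(a+b)/2)
E
```

```text
278 163 63 74
0.054 [0.62311407 0.28407807 0.054     ] [0.61397181 0.2365576  0.054     ] [0.6203219  0.25978049 0.054     ]
0.06 [0.62444364 0.28312118 0.06      ] [0.61548558 0.23655815 0.06      ] [0.62170774 0.25931314 0.06      ]
0.08 [0.64319755 0.25055567 0.08      ] [0.6076195 0.2641075 0.08     ] 0.03807163436669437 -20.852052244920433 [0.62540853 0.25733159 0.08      ]
0.086 [0.64421096 0.25024726 0.086     ] [0.60941832 0.26349993 0.086     ] 0.0372311907968919 -20.852052244920433 [0.62681464 0.2568736  0.086     ]
0.09 [0.64488657 0.25004165 0.09      ] [0.61061752 0.26309488 0.09      ] 0.036670895083690175 -20.852052244920472 [0.62775205 0.25656827 0.09      ]
```

View pics/w1c.png

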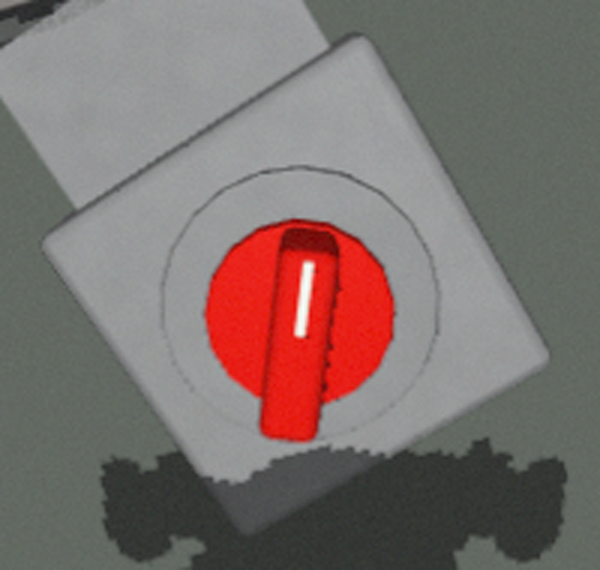

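```bash
python3 - <<'E'
from h import *
s=ctrl.sense()
for z in(.08,.086,.09):
  a=onz('wrist',(312.7,173.3),z,s); b=onz('wrist',(306.3,235.7),z,s); print(z,np.linalg.norm(a-b).round(4),np.degrees(np.arctan2(*(a-b)[[1,0]])).round(1),(a+b)/2)
P=(a+b)/2
plan((.614,.2575,.085),-20)
E
```

```text
0.08 0.0457 -21.3 [0.61777925 0.26021669 0.08      ]
0.086 0.0447 -21.3 [0.61935378 0.259695   0.086     ]
0.09 0.044 -21.3 [0.62040347 0.25934722 0.09      ]
t=3.27 pos=[0.6029 0.2577 0.2135] yaw=-15.2 shift cm=[ 1.44 -0.42 12.81] w=1.002 F=[0.  0.4 0.7] rot deg=[0.7 1.6 4.8] q7=-1.93
```

```bash

python3 -m pendant '[{"tx":1.4,"ty":-0.4,"tz":3,"rx":0.7,"ry":1.6,"rz":5.8,"hand":70},{"tx":0.3,"ty":0,"tz":3.5,"rx":0,"ry":0,"rz":0,"hand":70},{"tx":0,"ty":0,"tz":0,"rx":0,"ry":0,"rz":0,"hand":70}]' | tr '\n' ' '
python3 -c "
from h import *
plan((.617,.259,.060),-21)"
```

```text
time: 3.65 eef_pos: [0.6178, 0.26, 0.1457] tcp_rot: [0.984, -0.178, -0.001, -0.0] force: [0.7, -0.8, -0.2] width: 0.696 t=3.65 pos=[0.6178 0.26   0.1457] yaw=-20.6 shift cm=[-0.02  0.13  8.57] w=0.696 F=[ 0.7 -0.8 -0.2] rot deg=[-0.   0.1  0.4] q7=-1.97
```

```bash

python3 -m pendant '[{"tx":0,"ty":0.1,"tz":4.5,"rx":0,"ry":0,"rz":0.4,"hand":60},{"tx":0,"ty":0,"tz":3.2,"rx":0,"ry":0,"rz":0,"hand":60},{"tx":0,"ty":0,"tz":1,"rx":0,"ry":0,"rz":0,"hand":60},{"tx":0,"ty":0,"tz":0,"rx":0,"ry":0,"rz":0,"hand":0},{"tx":0,"ty":0,"tz":0,"rx":0,"ry":0,"rz":0,"hand":0},{"tx":0,"ty":0,"tz":0,"rx":0,"ry":0,"rz":0,"hand":0},{"tx":0,"ty":0,"tz":0,"rx":0,"ry":0,"rz":0,"hand":0}]' | tr '\n' ' '
python3 -c "
from h import *
plan((.617,.259,.060),-21)"
```

```text
time: 4.53 eef_pos: [0.6208, 0.2592, 0.0653] tcp_rot: [0.984, -0.178, 0.003, -0.002] force: [0.2, -1.8, -3.9] width: 0.151 t=4.53 pos=[0.6208 0.2592 0.0653] yaw=-20.5 shift cm=[-0.35  0.15  0.52] w=0.151 F=[ 0.2 -1.8 -3.9] rot deg=[-0.3 -0.3  0.5] q7=-1.92
```

```bash

python3 -m pendant '[{"tx":-0.2,"ty":0,"tz":0.3,"rx":0,"ry":0,"rz":-10,"hand":0},{"tx":0,"ty":0,"tz":0,"rx":0,"ry":0,"rz":-10,"hand":0},{"tx":0,"ty":0,"tz":0,"rx":0,"ry":0,"rz":-10,"hand":0}]' | tr '\n' ' '
python3 -c "
from h import *
plan((.6185,.2595,.062),0)"
```

```text
time: 4.9 eef_pos: [0.6208, 0.2599, 0.0652] tcp_rot: [0.996, 0.091, 0.005, -0.001] force: [1.1, -1.0, -6.5] width: 0.151 t=4.90 pos=[0.6208 0.2599 0.0652] yaw=10.4 shift cm=[-0.24 -0.    0.32] w=0.151 F=[ 1.1 -1.  -6.5] rot deg=[-0.1 -0.6 10.4] q7=-1.46
```

```bash

python3 -m pendant '[{"tx":-0.1,"ty":0,"tz":0.1,"rx":0,"ry":-0.3,"rz":-10,"hand":0},{"tx":0,"ty":0,"tz":0,"rx":0,"ry":0,"rz":-10,"hand":0},{"tx":0,"ty":0,"tz":0,"rx":0,"ry":0,"rz":-10,"hand":0},{"tx":0,"ty":0,"tz":0,"rx":0,"ry":0,"rz":-10,"hand":0},{"tx":0,"ty":0,"tz":0,"rx":0,"ry":0,"rz":-10,"hand":0},{"tx":0,"ty":0,"tz":0,"rx":0,"ry":0,"rz":-10,"hand":0}]' | tr '\n' ' '
python3 -c "
from h import *
plan((.6185,.2595,.065),70);print(ctrl.sense()['ft_torque'])"
```

```text
time: 5.65 eef_pos: [0.6198, 0.261, 0.0653] tcp_rot: [0.807, 0.59, 0.003, -0.0] force: [0.5, -1.3, -4.5] width: 0.155 t=5.65 pos=[0.6198 0.261  0.0653] yaw=72.3 shift cm=[-0.18 -0.08  0.02] w=0.155 F=[ 0.5 -1.3 -4.5] rot deg=[ 0.2 -0.3  2.3] q7=-0.54
[-0.24972731  0.25914781 -0.08132661]
```

```bash

python3 -m pendant '[{"tx":-0.1,"ty":-0.1,"tz":0,"rx":0,"ry":0,"rz":-10,"hand":0},{"tx":0,"ty":0,"tz":0,"rx":0,"ry":0,"rz":-10,"hand":0},{"tx":0,"ty":0,"tz":0,"rx":0,"ry":0,"rz":-10,"hand":0},{"tx":0,"ty":0,"tz":0,"rx":0,"ry":0,"rz":-10,"hand":0},{"tx":0,"ty":0,"tz":0,"rx":0,"ry":0,"rz":-10,"hand":0}]' | tr '\n' ' '
python3 -c "
from h import *
plan((.6185,.2595,.065),150);print(ctrl.sense()['ft_torque'])"
python3 -m pendant '[{"tx":0,"ty":0,"tz":0,"rx":0,"ry":0,"rz":-7,"hand":0},{"tx":0,"ty":0,"tz":0,"rx":0,"ry":0,"rz":-7,"hand":0},{"tx":0,"ty":0,"tz":0,"rx":0,"ry":0,"rz":-7,"hand":0}]' | tr '\n' ' '
python3 -c "
from h import *
plan((.6185,.2595,.065),150);print(ctrl.sense()['ft_torque'])"
```

```text
time: 6.28 eef_pos: [0.6184, 0.2607, 0.0652] tcp_rot: [0.471, 0.882, 0.003, 0.0] force: [0.2, -1.5, -2.6] width: 0.149 t=6.28 pos=[0.6184 0.2607 0.0652] yaw=123.8 shift cm=[-0.11 -0.06  0.02] w=0.149 F=[ 0.2 -1.5 -2.6] rot deg=[  0.4  -0.1 -26.2] q7=0.23
[-0.35586993  0.26111739 -0.07201052]
time: 6.65 eef_pos: [0.6181, 0.2603, 0.0652] tcp_rot: [0.297, 0.955, 0.003, -0.0] force: [-0.2, -1.2, -3.7] width: 0.154 t=6.65 pos=[0.6181 0.2603 0.0652] yaw=145.4 shift cm=[-0.08 -0.04  0.02] w=0.154 F=[-0.2 -1.2 -3.7] rot deg=[ 0.3 -0.1 -4.6] q7=0.56
[-0.35737145  0.18086316 -0.06260802]
```

```bash

python3 -m pendant '[{"tx":0,"ty":0,"tz":0,"rx":0,"ry":0,"rz":-5,"hand":0},{"tx":0,"ty":0,"tz":0,"rx":0,"ry":0,"rz":-5,"hand":0},{"tx":0,"ty":0,"tz":0,"rx":0,"ry":0,"rz":-5,"hand":0}]' | tr '\n' ' '
python3 -c "
from h import *
plan((.6185,.2595,.065),150);print(ctrl.sense()['ft_torque'])"
python3 -m pendant '[{"tx":0,"ty":0,"tz":0,"rx":0,"ry":0,"rz":-5,"hand":0},{"tx":0,"ty":0,"tz":0,"rx":0,"ry":0,"rz":-5,"hand":0},{"tx":0,"ty":0,"tz":0,"rx":0,"ry":0,"rz":-5,"hand":0}]' | tr '\n' ' '
python3 -c "
from h import *
plan((.6185,.2595,.065),150);print(ctrl.sense()['ft_torque'])"
```

```text
time: 7.02 eef_pos: [0.618, 0.2599, 0.0652] tcp_rot: [0.167, 0.986, 0.003, -0.001] force: [0.5, -0.3, -3.3] width: 0.155 t=7.03 pos=[0.618  0.2599 0.0652] yaw=160.8 shift cm=[-0.07 -0.02  0.02] w=0.155 F=[ 0.5 -0.3 -3.3] rot deg=[ 0.3 -0.1 10.8] q7=0.79
[-0.36284112  0.1520091  -0.05818278]
time: 7.4 eef_pos: [0.6179, 0.2595, 0.0652] tcp_rot: [0.033, 0.999, 0.002, -0.001] force: [-0.6, 0.1, -4.2] width: 0.148 t=7.40 pos=[0.6179 0.2595 0.0652] yaw=176.2 shift cm=[-0.06  0.    0.02] w=0.148 F=[-0.6  0.1 -4.2] rot deg=[ 0.2 -0.2 26.2] q7=1.03
[-0.38972266  0.07519199  0.01331521]
```

```bash

python3 -m pendant '[{"tx":0,"ty":0,"tz":0,"rx":0,"ry":0,"rz":-4,"hand":0},{"tx":0,"ty":0,"tz":0,"rx":0,"ry":0,"rz":-4,"hand":0}]' | tr '\n' ' '
python3 -c "
from h import *
plan((.6185,.2595,.065),-176);print(ctrl.sense()['ft_torque'])"
python3 -m pendant '[{"tx":0,"ty":0,"tz":0,"rx":0,"ry":0,"rz":-4,"hand":0},{"tx":0,"ty":0,"tz":0,"rx":0,"ry":0,"rz":-4,"hand":0}]' | tr '\n' ' '
python3 -c "
from h import *
plan((.6185,.2595,.065),-176);print(ctrl.sense()['ft_torque'])"
```

```text
time: 7.65 eef_pos: [0.6179, 0.2593, 0.0652] tcp_rot: [-0.038, 0.999, 0.002, -0.001] force: [0.0, -0.6, -3.0] width: 0.152 t=7.65 pos=[0.6179 0.2593 0.0652] yaw=-175.6 shift cm=[-0.06  0.01  0.02] w=0.152 F=[ 0.  -0.6 -3. ] rot deg=[ 0.3 -0.1  0.4] q7=1.15
[-0.41852993  0.06724424  0.01409201]
time: 7.9 eef_pos: [0.618, 0.2591, 0.0652] tcp_rot: [-0.109, 0.994, 0.002, -0.001] force: [-0.6, -0.2, -3.3] width: 0.15 t=7.90 pos=[0.618  0.2591 0.0652] yaw=-167.5 shift cm=[-0.06  0.03  0.02] w=0.150 F=[-0.6 -0.2 -3.3] rot deg=[ 0.3 -0.1  8.5] q7=1.28
[-0.38702419 -0.01852507  0.01399975]
```

```bash

python3 -m pendant '[{"tx":0,"ty":0,"tz":0,"rx":0,"ry":0,"rz":-4,"hand":0},{"tx":0,"ty":0,"tz":0,"rx":0,"ry":0,"rz":-4,"hand":0}]' | tr '\n' ' '
python3 -c "
from h import *
plan((.6185,.2595,.065),-176);print(ctrl.sense()['ft_torque'])"
python3 -m pendant '[{"tx":0,"ty":0,"tz":0,"rx":0,"ry":0,"rz":-4,"hand":0},{"tx":0,"ty":0,"tz":0,"rx":0,"ry":0,"rz":-4,"hand":0}]' | tr '\n' ' '
python3 -c "
from h import *
snap('wrist','w2')
plan((.6185,.2595,.065),-176);print(ctrl.sense()['ft_torque'])"
```

```text
time: 8.15 eef_pos: [0.618, 0.259, 0.0653] tcp_rot: [-0.177, 0.984, 0.003, -0.002] force: [-1.7, 1.3, -3.9] width: 0.154 t=8.15 pos=[0.618  0.259  0.0653] yaw=-159.7 shift cm=[-0.06  0.03  0.03] w=0.154 F=[-1.7  1.3 -3.9] rot deg=[ 0.4 -0.2 16.3] q7=1.40
[-0.23212569  0.02804056 -2.17743562]
time: 8.4 eef_pos: [0.6196, 0.2597, 0.0655] tcp_rot: [-0.235, 0.972, 0.007, -0.0] force: [1.7, 0.3, -5.6] width: 0.148 t=8.45 pos=[0.6196 0.2597 0.0655] yaw=-152.8 shift cm=[0.11 0.04 0.05] w=0.152 F=[ 1.9  1.9 -5.6] rot deg=[ 0.8 -0.  23.2] q7=1.51
[ 0.23361229 -0.5929982  -2.31531538]
```

View pics/w2.png

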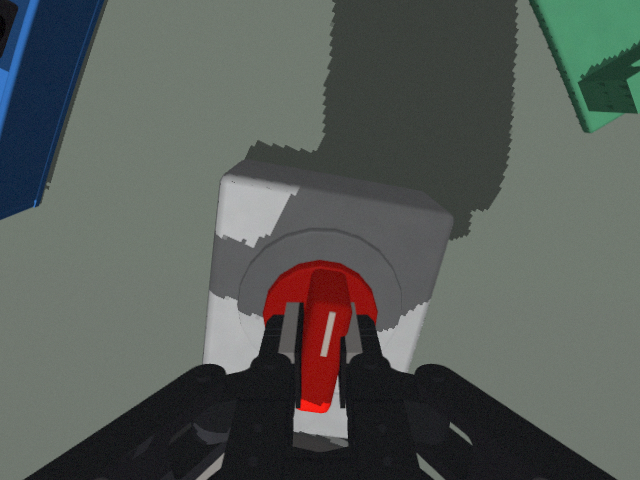

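The torque step to about -2.2 N m shows the knob on its stop at about 220° turned. In the picture the bar is still between the pads, near (325,340). Next I release it, lift, turn and go over the bin.

```bash

python3 -m pendant '[{"tx":0,"ty":0,"tz":0,"rx":0,"ry":0,"rz":0,"hand":60},{"tx":0,"ty":0,"tz":0,"rx":0,"ry":0,"rz":0,"hand":60},{"tx":0,"ty":0,"tz":0,"rx":0,"ry":0,"rz":0,"hand":60},{"tx":0,"ty":0,"tz":-3,"rx":0,"ry":0,"rz":0,"hand":60},{"tx":0,"ty":0,"tz":-6,"rx":0,"ry":0,"rz":0,"hand":80},{"tx":0,"ty":0,"tz":-6,"rx":0,"ry":0,"rz":0,"hand":80},{"tx":0,"ty":0,"tz":0,"rx":0,"ry":0,"rz":0,"hand":80}]' | tr '\n' ' '
python3 -c "
from h import *
snap('wrist','w3')
plan((.563,.04,.25),85)"
python3 -m pendant '[{"tx":0,"ty":0,"tz":0,"rx":0,"ry":0,"rz":10.5,"hand":80},{"tx":0,"ty":0,"tz":0,"rx":0,"ry":0,"rz":10.5,"hand":80},{"tx":0,"ty":0,"tz":0,"rx":0,"ry":0,"rz":10.5,"hand":80},{"tx":0,"ty":0,"tz":0,"rx":0,"ry":0,"rz":10.5,"hand":80},{"tx":0,"ty":0,"tz":0,"rx":0,"ry":0,"rz":10.5,"hand":80},{"tx":0,"ty":0,"tz":0,"rx":0,"ry":0,"rz":10.5,"hand":80},{"tx":0,"ty":0,"tz":0,"rx":0,"ry":0,"rz":10.5,"hand":80},{"tx":0,"ty":0,"tz":0,"rx":0,"ry":0,"rz":10.5,"hand":80}]' | tr '\n' ' '
python3 -m pendant '[{"tx":0,"ty":0,"tz":0,"rx":0,"ry":0,"rz":10.5,"hand":80},{"tx":0,"ty":0,"tz":0,"rx":0,"ry":0,"rz":10.5,"hand":80},{"tx":0,"ty":0,"tz":0,"rx":0,"ry":0,"rz":10.5,"hand":80},{"tx":0,"ty":0,"tz":0,"rx":0,"ry":0,"rz":6,"hand":80}]' | tr '\n' ' '
python3 -c "
from h import *
plan((.563,.04,.25),85)"
```

```text
time: 9.32 eef_pos: [0.6207, 0.2601, 0.2235] tcp_rot: [-0.239, 0.971, 0.007, 0.002] force: [0.5, -0.1, -0.4] width: 0.797 t=9.38 pos=[0.619  0.2594 0.2203] yaw=-152.3 shift cm=[ 15.15 -16.78  -3.2 ] w=0.800 F=[ 0.5 -1.  -1.4] rot deg=[  0.5  -0.8 122.7] q7=1.54
time: 10.38 eef_pos: [0.6107, 0.2569, 0.2063] tcp_rot: [0.487, 0.873, -0.006, -0.012] force: [0.2, 0.6, -0.8] width: 0.802 time: 10.88 eef_pos: [0.606, 0.2556, 0.1985] tcp_rot: [0.747, 0.664, -0.017, -0.011] force: [-0.8, -0.8, 0.5] width: 0.799 t=10.88 pos=[0.606  0.2556 0.1985] yaw=83.3 shift cm=[-21.97  -1.93  -4.85] w=0.799 F=[-0.8 -0.8  0.5] rot deg=[-2.2  0.6 -1.7] q7=-0.48
```

View pics/w3.png

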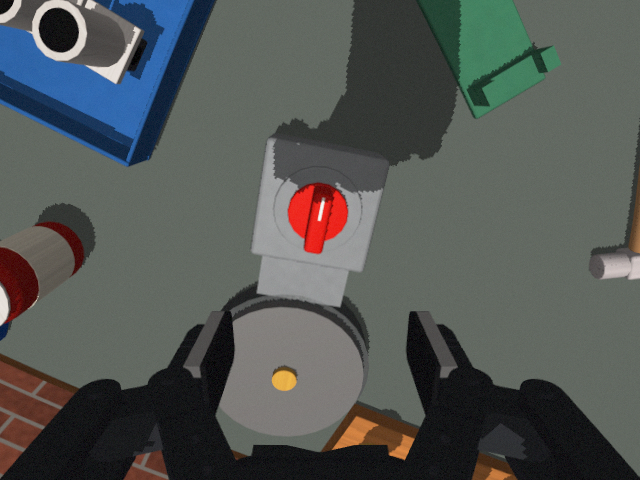

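The knob bar has the same tilt in the image as before, (321,190) to (313,250), which gives a turn of about 223° = 3.89 rad. It stayed on the stop.

```bash

python3 -m pendant '[{"tx":-5.8,"ty":-0.4,"tz":-1,"rx":-1.1,"ry":0.6,"rz":-1.7,"hand":80},{"tx":-5.8,"ty":-0.5,"tz":-1,"rx":-1.1,"ry":0,"rz":0,"hand":80},{"tx":-5.8,"ty":-0.5,"tz":-1,"rx":0,"ry":0,"rz":0,"hand":80},{"tx":-5.8,"ty":-0.5,"tz":-1,"rx":0,"ry":0,"rz":0,"hand":80},{"tx":0,"ty":0,"tz":0,"rx":0,"ry":0,"rz":0,"hand":80}]' | tr '\n' ' '
python3 -c "
from h import *
snap('wrist','w4')
plan((.563,.04,.25),85)"

```

```text
time: 11.5 eef_pos: [0.5597, 0.0203, 0.2316] tcp_rot: [0.736, 0.677, -0.006, -0.002] force: [-0.1, 0.2, 1.2] width: 0.802 t=11.55 pos=[0.5597 0.0241 0.2308] yaw=85.5 shift cm=[ 1.61  0.18 -1.93] w=0.800 F=[-1.2 -0.1  0.7] rot deg=[-0.8  0.3  0.5] q7=-0.12
```

View pics/w4.png

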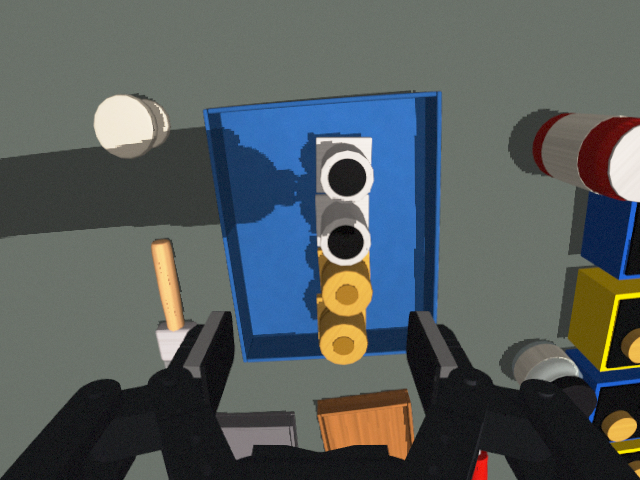

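Wrist view: sleeve tops at (347,177) and (346,242), cap tops at (347,293) and (343,344).

```bash
python3 - <<'E'
from h import *
s=ctrl.sense()
for p,z in(((347,177),.096),((346,242),.096),((347,293),.086),((343,344),.086)): print(onz('wrist',p,z,s).round(4))
plan((.563,-.09,.15),86)
E
```

```text
[0.5805 0.0585 0.096 ]
[0.5772 0.0108 0.096 ]
[ 0.5759 -0.0356  0.086 ]
[ 0.57   -0.0829  0.086 ]
t=11.55 pos=[0.5597 0.0241 0.2308] yaw=85.5 shift cm=[-11.31   1.32   8.12] w=0.800 F=[-1.2 -0.1  0.7] rot deg=[-0.8  0.3 -0.5] q7=-0.12
```

```bash
python3 - <<'E'
from h import *
s=ctrl.sense()
for p,z in(((318,230),.096),((302.5,240),.096),((286.5,252),.086),((269,261),.086)): print('sc',onz('scene',p,z).round(4))
for p,z in(((303,244.1),.096),((318.5,245.2),.096),((333.4,246.5),.086),((348.9,248.2),.086)): print('top',onz('top',p,z).round(4))
E
```

```text
sc [0.5876 0.0493 0.096 ]
sc [5.866e-01 4.000e-04 9.600e-02]
sc [ 0.5828 -0.0462  0.086 ]
sc [ 0.5765 -0.0933  0.086 ]
top [0.5767 0.0527 0.096 ]
top [0.5729 0.0046 0.096 ]
top [ 0.5701 -0.0422  0.086 ]
top [ 0.5644 -0.0907  0.086 ]
```

```bash

python3 -m pendant '[{"tx":-5.6,"ty":0.9,"tz":2,"rx":-0.8,"ry":0.3,"rz":-1,"hand":100},{"tx":-5.4,"ty":0.9,"tz":3,"rx":0,"ry":0,"rz":0,"hand":100},{"tx":0,"ty":0,"tz":2,"rx":0,"ry":0,"rz":0,"hand":100},{"tx":0,"ty":0,"tz":0,"rx":0,"ry":0,"rz":0,"hand":100}]' | tr '\n' ' '
python3 -c "
from h import *
plan((.569,-.086,.048),86)"

```

```text
time: 12.05 eef_pos: [0.5704, -0.0792, 0.1546] tcp_rot: [0.723, 0.691, 0.0, -0.003] force: [-0.3, -0.4, -0.1] width: 1.001 t=12.05 pos=[ 0.5704 -0.0792  0.1546] yaw=87.4 shift cm=[-0.73 -0.06 10.66] w=1.001 F=[-0.3 -0.4 -0.1] rot deg=[-0.3 -0.2  1.4] q7=0.15
```

```bash

python3 -m pendant '[{"tx":-0.7,"ty":-0.1,"tz":3.5,"rx":-0.3,"ry":-0.2,"rz":1.4,"hand":100},{"tx":0,"ty":0,"tz":4,"rx":0,"ry":0,"rz":0,"hand":100},{"tx":0,"ty":0,"tz":3,"rx":0,"ry":0,"rz":0,"hand":100},{"tx":0,"ty":0,"tz":0,"rx":0,"ry":0,"rz":0,"hand":100}]' | tr '\n' ' '
python3 -c "
from h import *
plan((.569,-.086,.048),86);snap('wrist','w5')"

```

```text
time: 12.55 eef_pos: [0.5728, -0.0774, 0.0484] tcp_rot: [0.727, 0.686, 0.003, -0.0] force: [-0.2, -0.3, 1.3] width: 0.998 t=12.55 pos=[ 0.5728 -0.0774  0.0484] yaw=86.7 shift cm=[-0.88 -0.33  0.04] w=0.998 F=[-0.2 -0.3  1.3] rot deg=[ 0.2 -0.2  0.7] q7=0.19
```

View pics/w5.png

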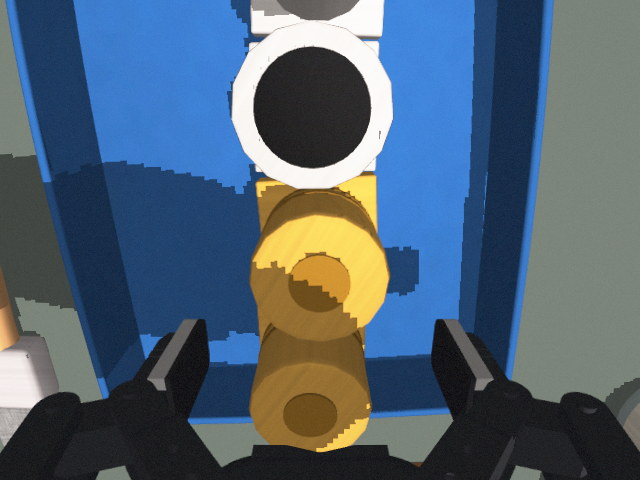

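```bash
python3 - <<'E'
from h import *
s=ctrl.sense()
print(onz('wrist',(310,407),.086,s),onz('wrist',(320,277),.086,s),onz('wrist',(312,105),.096,s))
P=onz('wrist',(310,407),.086,s); plan((P[0],P[1],.048),86)
E
```

```text
[ 0.57124086 -0.08700092  0.086     ] [ 0.57719163 -0.0405389   0.086     ] [0.57798002 0.00642102 0.096     ]
t=12.60 pos=[ 0.5743 -0.0775  0.0499] yaw=86.7 shift cm=[-0.97 -0.25  0.18] w=1.001 F=[-0.2  0.5 -0.1] rot deg=[ 0.4 -0.2  0.7] q7=0.19
```

```bash

python3 -m pendant '[{"tx":-1.1,"ty":-0.3,"tz":0.2,"rx":0,"ry":0,"rz":0.7,"hand":100},{"tx":0,"ty":0,"tz":0,"rx":0,"ry":0,"rz":0,"hand":0},{"tx":0,"ty":0,"tz":0,"rx":0,"ry":0,"rz":0,"hand":0},{"tx":0,"ty":0,"tz":0,"rx":0,"ry":0,"rz":0,"hand":0},{"tx":0,"ty":0,"tz":0,"rx":0,"ry":0,"rz":0,"hand":0},{"tx":0,"ty":0,"tz":0,"rx":0,"ry":0,"rz":0,"hand":0}]' | tr '\n' ' '
python3 -c "
from h import *
plan((.571,-.087,.048),86)"

```

```text
time: 13.35 eef_pos: [0.5734, -0.0888, 0.0524] tcp_rot: [0.731, 0.682, 0.007, 0.004] force: [-0.3, -0.8, 0.5] width: 0.472 t=13.35 pos=[ 0.5734 -0.0888  0.0524] yaw=86.0 shift cm=[ 0.16 -0.26  0.44] w=0.472 F=[-0.3 -0.8  0.5] rot deg=[ 0.8 -0.3  0. ] q7=0.20
```

```bash

python3 -m pendant '[{"tx":0,"ty":0,"tz":-1,"rx":0,"ry":0,"rz":0,"hand":0},{"tx":0,"ty":0,"tz":-3,"rx":0,"ry":0,"rz":0,"hand":0},{"tx":0,"ty":0,"tz":-4,"rx":0,"ry":0,"rz":0,"hand":0},{"tx":0,"ty":0,"tz":-3,"rx":0,"ry":0,"rz":0,"hand":0}]' | tr '\n' ' '
python3 - <<'E'
from h import *
s={'eef_pos':np.array([.5597,.0241,.2308]),'tcp_rot':np.array([.736,.677,-.006,-.002])}
for p in((317,402),(410,390)): print(onz('wrist',p,.024,s).round(4))
print('grey',onz('wrist',(296,412),.024,s).round(4))
plan((.597,-.32,.16),93)
im=cv2.imread('pics/top0.png'); hsv=cv2.cvtColor(im,cv2.COLOR_BGR2HSV)
m=cv2.inRange(hsv,np.array((0,0,60)),np.array((180,40,150)))
cv2.imwrite('pics/trays.png',cv2.resize(im[215:315,375:490],None,fx=6,fy=6,interpolation=cv2.INTER_CUBIC))
E
```

```text
time: 13.85 eef_pos: [0.5692, -0.0885, 0.1631] tcp_rot: [0.731, 0.682, 0.004, 0.001] force: [0.4, 0.1, -2.4] width: 0.479 [ 0.5369 -0.1974  0.024 ]
[ 0.6381 -0.1894  0.024 ]
grey [ 0.5125 -0.2098  0.024 ]
t=13.85 pos=[ 0.5692 -0.0885  0.1631] yaw=86.0 shift cm=[-22.9    4.38   0.23] w=0.479 F=[ 0.4  0.1 -2.4] rot deg=[ 0.4 -0.2 -7. ] q7=0.15
```

View pics/trays.png

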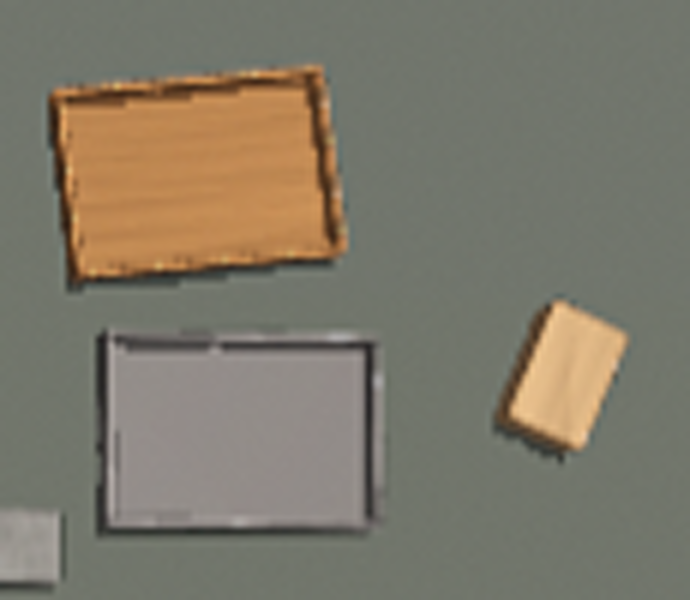

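Wood tray corners in the crop: (52,90), (322,66), (348,255), (72,280). Grey tray corners: (100,330), (380,340), (375,530), (98,530).

```bash
python3 - <<'E'
from h import *
for n,c in(('wood',[(52,90),(322,66),(348,255),(72,280)]),('grey',[(100,330),(380,340),(375,530),(98,530)])):
    P=np.array([onz('top',(375+u/6,215+v/6),.024)[:2] for u,v in c]); print(n,P.mean(0).round(4),[np.linalg.norm(P[i]-P[i-1]).round(3) for i in range(4)])
    d=P[0]-P[1]+P[3]-P[2]; print('y axis ang',np.degrees(np.arctan2(d[1],d[0])))
E
```

```text
wood [ 0.5874 -0.2918] [np.float64(0.105), np.float64(0.151), np.float64(0.106), np.float64(0.153)]
y axis ang 94.76837140232743
grey [ 0.4452 -0.3076] [np.float64(0.108), np.float64(0.153), np.float64(0.103), np.float64(0.15)]
y axis ang 88.36955910240175
```

```bash
python3 - <<'E'
from h import *
s={'eef_pos':np.array([.5597,.0205,.2308]),'tcp_rot':np.array([.736,.677,-.006,-.002])}
print('bin -y edge wrist',[onz('wrist',p,.045,s).round(4) for p in((245,360),(437,350))])
print('bin +y edge wrist',[onz('wrist',p,.045,s).round(4) for p in((206,110),(440,93))])
P=np.array([onz('scene',p,.024)[:2] for p in((165,334),(207,302),(247,325),(199,369))]);print(P.round(3),P.mean(0))
print('true proj of tray edge', proj('wrist',(.5387,-.2213,.024),s),proj('wrist',(.645,-.212,.024),s))
E
```

```text
bin -y edge wrist [array([ 0.4728, -0.126 ,  0.045 ]), array([ 0.6601, -0.1289,  0.045 ])]
bin +y edge wrist [array([0.4757, 0.1078, 0.045 ]), array([0.6594, 0.1055, 0.045 ])]
[[ 0.542 -0.361]
 [ 0.534 -0.245]
 [ 0.643 -0.215]
 [ 0.66  -0.352]] [ 0.59482539 -0.29324692]
true proj of tray edge [320.17437357 416.20730479] [416.1874477  403.38516099]
```

```bash

python3 -m pendant '[{"tx":-5.7,"ty":1,"tz":0,"rx":0,"ry":0,"rz":-2,"hand":0},{"tx":-5.7,"ty":1,"tz":0,"rx":0,"ry":0,"rz":-2,"hand":0},{"tx":-5.7,"ty":1,"tz":0,"rx":0,"ry":0,"rz":-2,"hand":0},{"tx":-5.7,"ty":1,"tz":0,"rx":0,"ry":0,"rz":-2,"hand":0},{"tx":0,"ty":0,"tz":0,"rx":0,"ry":0,"rz":0,"hand":0}]' | tr '\n' ' '
python3 -c "
from h import *
plan((.595,-.324,.08),94)"

```

```text
time: 14.48 eef_pos: [0.6107, -0.321, 0.1677] tcp_rot: [0.678, 0.735, 0.007, 0.005] force: [-0.0, 0.1, -3.0] width: 0.478 t=14.47 pos=[ 0.6107 -0.321   0.1677] yaw=94.7 shift cm=[-0.19 -1.73  8.74] w=0.478 F=[-0.   0.1 -3. ] rot deg=[ 0.9 -0.1  0.7] q7=0.68
```

```bash

python3 -m pendant '[{"tx":-0.2,"ty":-1.7,"tz":3,"rx":0.9,"ry":0,"rz":0.7,"hand":0},{"tx":0,"ty":0,"tz":4,"rx":0,"ry":0,"rz":0,"hand":0},{"tx":0,"ty":0,"tz":3,"rx":0,"ry":0,"rz":0,"hand":0},{"tx":0,"ty":0,"tz":0,"rx":0,"ry":0,"rz":0,"hand":0}]' | tr '\n' ' '
python3 -c "
from h import *
plan((.595,-.324,.029),94)
a,_=snap('wrist','w6'); b,_=snap('scene','s6')
cv2.imwrite('pics/c6.png',np.hstack([cv2.resize(a,(480,360)),cv2.resize(b[260:400,110:270],(320,280),interpolation=cv2.INTER_CUBIC)[:,:,:] if 0 else cv2.resize(b[240:420,100:260],(320,360),interpolation=cv2.INTER_CUBIC)])[:,:,::-1])"

```

```text
time: 14.98 eef_pos: [0.595, -0.3218, 0.0662] tcp_rot: [0.682, 0.731, 0.002, -0.001] force: [0.4, 0.1, -2.4] width: 0.477 t=14.97 pos=[ 0.595  -0.3218  0.0662] yaw=94.0 shift cm=[-0.24 -0.02  3.72] w=0.477 F=[ 0.4  0.1 -2.4] rot deg=[ 0.1 -0.2 -0. ] q7=0.70
```

View pics/c6.png

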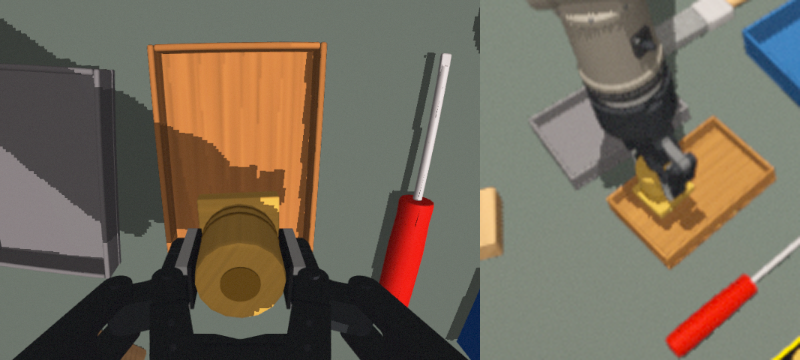

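The cap hangs over the tray centre line: the foot is near (240,210), between the walls at 150 and 326. I lower and release.

```bash

python3 - <<'E'
from h import *
s=ctrl.sense(); print(onz('wrist',(317,62),.024,s), onz('wrist',(200,62),.024,s),onz('wrist',(435,58),.024,s))
for p in ((-0,0),(154,92),(149,357)): print('grey', onz('wrist',p,.024,s))
E
python3 -m pendant '[{"tx":0,"ty":0,"tz":2,"rx":0,"ry":0,"rz":0,"hand":0},{"tx":0,"ty":0,"tz":1.5,"rx":0,"ry":0,"rz":0,"hand":0},{"tx":0,"ty":0,"tz":0.3,"rx":0,"ry":0,"rz":0,"hand":0},{"tx":0,"ty":0,"tz":0,"rx":0,"ry":0,"rz":0,"hand":0}]' | tr '\n' ' '
python3 -c "
from h import *
plan((.595,-.324,.026),94)"

```

```text
[ 0.5905536  -0.22139704  0.024     ] [ 0.53962984 -0.22444866  0.024     ] [ 0.64177874 -0.21558917  0.024     ]
grey [ 0.44858108 -0.20039309  0.024     ]
grey [ 0.51873135 -0.23805568  0.024     ]
grey [ 0.5068731  -0.37817418  0.024     ]
time: 15.58 eef_pos: [0.6003, -0.3239, 0.0324] tcp_rot: [0.682, 0.731, 0.004, 0.005] force: [0.1, -0.6, -3.6] width: 0.47 t=15.57 pos=[ 0.6003 -0.3239  0.0324] yaw=94.0 shift cm=[ 0.03 -0.54  0.63] w=0.470 F=[ 0.1 -0.6 -3.6] rot deg=[0.7 0.1 0. ] q7=0.72
```

```bash

python3 -m pendant '[{"tx":0,"ty":-0.1,"tz":0.5,"rx":0.7,"ry":0,"rz":0,"hand":0},{"tx":0,"ty":0,"tz":0.3,"rx":0,"ry":0,"rz":0,"hand":0},{"tx":0,"ty":0,"tz":0.2,"rx":0,"ry":0,"rz":0,"hand":0}]' | tr '\n' ' '
python3 -c "
from h import *
plan((.595,-.324,.026),94)"

```

```text
time: 15.95 eef_pos: [0.5999, -0.3246, 0.0244] tcp_rot: [0.682, 0.731, -0.0, 0.001] force: [-6.2, 2.7, 15.1] width: 0.479 t=15.95 pos=[ 0.5999 -0.3246  0.0244] yaw=94.0 shift cm=[ 0.1  -0.49 -0.16] w=0.479 F=[-6.2  2.7 15.1] rot deg=[0.1 0.1 0. ] q7=0.71
```

```bash

python3 -m pendant '[{"tx":0,"ty":0,"tz":0,"rx":0,"ry":0,"rz":0,"hand":80},{"tx":0,"ty":0,"tz":0,"rx":0,"ry":0,"rz":0,"hand":80},{"tx":0,"ty":0,"tz":-0.5,"rx":0,"ry":0,"rz":0,"hand":80},{"tx":0,"ty":0,"tz":-4,"rx":0,"ry":0,"rz":0,"hand":80},{"tx":0,"ty":0,"tz":-5,"rx":0,"ry":0,"rz":0,"hand":100},{"tx":0,"ty":0,"tz":-5,"rx":0,"ry":0,"rz":0,"hand":100},{"tx":0,"ty":0,"tz":0,"rx":0,"ry":0,"rz":0,"hand":100}]' | tr '\n' ' '
python3 -c "
from h import *
plan((.577,-.0405,.16),86)"

```

```text
time: 16.82 eef_pos: [0.6011, -0.3255, 0.1764] tcp_rot: [0.682, 0.731, 0.0, 0.004] force: [-0.6, -0.2, -0.5] width: 1.0 t=16.82 pos=[ 0.6011 -0.3255  0.1764] yaw=94.0 shift cm=[28.61 -0.44  1.48] w=1.000 F=[-0.6 -0.2 -0.5] rot deg=[0.3 0.3 8. ] q7=0.67
```

```bash

python3 -m pendant '[{"tx":5.8,"ty":-0.4,"tz":0.2,"rx":0.3,"ry":0.3,"rz":1.6,"hand":100},{"tx":5.8,"ty":-0.4,"tz":0.2,"rx":0,"ry":0,"rz":1.6,"hand":100},{"tx":5.8,"ty":-0.4,"tz":0.2,"rx":0,"ry":0,"rz":1.6,"hand":100},{"tx":5.8,"ty":-0.4,"tz":0.2,"rx":0,"ry":0,"rz":1.6,"hand":100},{"tx":5.4,"ty":-0.4,"tz":0.2,"rx":0,"ry":0,"rz":1.6,"hand":100},{"tx":0,"ty":0,"tz":0,"rx":0,"ry":0,"rz":0,"hand":100}]' | tr '\n' ' '
cat >> h.py <<'E'
def tops(fn,box=None):
    "circles of piece tops in the wrist picture: brass caps by colour"
    im,s=snap('wrist',fn); return im,s
E
python3 - <<'E'
from h import *
im,s=snap('wrist','w7'); plan((.577,-.0405,.1),86)
hsv=cv2.cvtColor(im,cv2.COLOR_RGB2HSV); m=cv2.inRange(hsv,np.array((15,120,60)),np.array((30,255,255)))
for c in cv2.findContours(m,0,2)[0]:
    if cv2.contourArea(c)>500: print('brass',cv2.boundingRect(c))
print('expect',proj('wrist',(.577,-.0405,.086),s),proj('wrist',(.598,-.0405,.086),s))
E
```

```text
time: 17.58 eef_pos: [0.5751, -0.0317, 0.162] tcp_rot: [0.734, 0.68, -0.001, -0.001] force: [-0.4, -0.9, 1.1] width: 0.998 t=17.62 pos=[ 0.5751 -0.0352  0.1623] yaw=85.4 shift cm=[-0.49  0.25  6.23] w=0.993 F=[ 0.3 -1.1  0.7] rot deg=[-0.1  0.2 -0.6] q7=0.04
brass (597, 246, 43, 127)
brass (286, 212, 69, 91)
expect [322.75443671 270.27651163] [358.32002105 267.80928042]
```

```bash

python3 -m pendant '[{"tx":-0.5,"ty":0.2,"tz":4,"rx":0,"ry":0,"rz":-0.6,"hand":100},{"tx":-0.2,"ty":0,"tz":4,"rx":0,"ry":0,"rz":0,"hand":100},{"tx":-0.2,"ty":0,"tz":3.2,"rx":0,"ry":0,"rz":0,"hand":100},{"tx":0,"ty":0,"tz":0,"rx":0,"ry":0,"rz":0,"hand":100}]' | tr '\n' ' '
python3 -c "
from h import *
plan((.577,-.0405,.048),86)"

```

```text
time: 18.12 eef_pos: [0.5763, -0.0526, 0.0476] tcp_rot: [0.734, 0.679, -0.003, 0.002] force: [0.6, 0.2, 0.6] width: 0.998 t=18.12 pos=[ 0.5763 -0.0526  0.0476] yaw=85.6 shift cm=[ 1.21 -0.02 -0.04] w=0.998 F=[0.6 0.2 0.6] rot deg=[-0.   0.4 -0.4] q7=0.12
```

```bash

python3 -m pendant '[{"tx":1.2,"ty":0,"tz":0,"rx":0,"ry":0,"rz":0,"hand":100},{"tx":0,"ty":0,"tz":0,"rx":0,"ry":0,"rz":0,"hand":100}]' | tr '\n' ' '
python3 -m pendant '[{"tx":0,"ty":0,"tz":0,"rx":0,"ry":0,"rz":0,"hand":0},{"tx":0,"ty":0,"tz":0,"rx":0,"ry":0,"rz":0,"hand":0},{"tx":0,"ty":0,"tz":0,"rx":0,"ry":0,"rz":0,"hand":0},{"tx":0,"ty":0,"tz":0,"rx":0,"ry":0,"rz":0,"hand":0},{"tx":0,"ty":0,"tz":0,"rx":0,"ry":0,"rz":0,"hand":0}]' | tr '\n' ' '
python3 -c "
from h import *
plan((.577,-.0405,.048),86)"

```

```text
time: 18.38 eef_pos: [0.579, -0.0414, 0.0498] tcp_rot: [0.735, 0.679, -0.002, 0.004] force: [0.3, -0.2, -0.2] width: 1.0 time: 19.0 eef_pos: [0.58, -0.0413, 0.0523] tcp_rot: [0.734, 0.679, -0.0, 0.005] force: [0.5, 1.0, 0.6] width: 0.473 t=19.00 pos=[ 0.58   -0.0413  0.0523] yaw=85.5 shift cm=[ 0.06 -0.31  0.43] w=0.473 F=[0.5 1.  0.6] rot deg=[ 0.3  0.4 -0.5] q7=0.10
```

```bash

python3 -m pendant '[{"tx":0,"ty":-0.2,"tz":-2,"rx":0,"ry":0,"rz":0,"hand":0},{"tx":0,"ty":0,"tz":-4,"rx":0,"ry":0,"rz":0,"hand":0},{"tx":0,"ty":0,"tz":-4,"rx":0,"ry":0,"rz":0,"hand":0},{"tx":-5.3,"ty":0.4,"tz":0,"rx":0,"ry":0,"rz":-2,"hand":0},{"tx":-5.3,"ty":0.4,"tz":0,"rx":0,"ry":0,"rz":-2,"hand":0},{"tx":-5.3,"ty":0.4,"tz":0,"rx":0,"ry":0,"rz":-2,"hand":0},{"tx":-5.3,"ty":0.4,"tz":0,"rx":0,"ry":0,"rz":-2,"hand":0},{"tx":0,"ty":0,"tz":0,"rx":0,"ry":0,"rz":0,"hand":0}]' | tr '\n' ' '
python3 -c "
from h import *
plan((.593,-.259,.06),94)"

```

```text
time: 20.0 eef_pos: [0.5895, -0.2579, 0.1651] tcp_rot: [0.682, 0.731, 0.001, 0.008] force: [-0.8, 0.4, -1.9] width: 0.475 t=20.00 pos=[ 0.5895 -0.2579  0.1651] yaw=94.0 shift cm=[-0.02  0.22 10.51] w=0.475 F=[-0.8  0.4 -1.9] rot deg=[ 0.7  0.6 -0. ] q7=0.58
```

```bash

python3 -m pendant '[{"tx":0,"ty":0,"tz":4,"rx":0.7,"ry":0.6,"rz":0,"hand":0},{"tx":0,"ty":0,"tz":4,"rx":0,"ry":0,"rz":0,"hand":0},{"tx":0,"ty":0,"tz":2.5,"rx":0,"ry":0,"rz":0,"hand":0},{"tx":0,"ty":0,"tz":0,"rx":0,"ry":0,"rz":0,"hand":0}]' | tr '\n' ' '
python3 -c "
from h import *
plan((.593,-.259,.026),94)"

```

```text
time: 20.5 eef_pos: [0.5916, -0.2568, 0.0617] tcp_rot: [0.682, 0.731, 0.001, 0.001] force: [-0.3, -1.1, -2.4] width: 0.475 t=20.50 pos=[ 0.5916 -0.2568  0.0617] yaw=94.0 shift cm=[-0.23  0.11  3.57] w=0.475 F=[-0.3 -1.1 -2.4] rot deg=[ 0.2 -0.  -0. ] q7=0.62
```

```bash

python3 -m pendant '[{"tx":-0.2,"ty":-0.2,"tz":2,"rx":0.2,"ry":0,"rz":0,"hand":0},{"tx":0,"ty":-0.2,"tz":1.4,"rx":0.3,"ry":0,"rz":0,"hand":0},{"tx":0,"ty":0,"tz":0.4,"rx":0,"ry":0,"rz":0,"hand":0},{"tx":0,"ty":0,"tz":0.3,"rx":0,"ry":0,"rz":0,"hand":0},{"tx":0,"ty":0,"tz":0.2,"rx":0,"ry":0,"rz":0,"hand":0}]' | tr '\n' ' '
python3 -c "
from h import *
plan((.593,-.259,.026),94)"

```

```text
time: 21.12 eef_pos: [0.5901, -0.259, 0.0245] tcp_rot: [0.682, 0.731, 0.0, -0.001] force: [-3.7, 2.1, 6.9] width: 0.478 t=21.12 pos=[ 0.5901 -0.259   0.0245] yaw=94.0 shift cm=[-0.02  0.29 -0.15] w=0.478 F=[-3.7  2.1  6.9] rot deg=[-0.1 -0.1 -0. ] q7=0.64
```

```bash

python3 -m pendant '[{"tx":0,"ty":0,"tz":0,"rx":0,"ry":0,"rz":0,"hand":80},{"tx":0,"ty":0,"tz":0,"rx":0,"ry":0,"rz":0,"hand":80},{"tx":0,"ty":0,"tz":-0.5,"rx":0,"ry":0,"rz":0,"hand":80},{"tx":0,"ty":0,"tz":-4,"rx":0,"ry":0,"rz":0,"hand":80},{"tx":0,"ty":0,"tz":-5,"rx":0,"ry":0,"rz":0,"hand":100},{"tx":0,"ty":0,"tz":-5,"rx":0,"ry":0,"rz":0,"hand":100},{"tx":0,"ty":0,"tz":0,"rx":0,"ry":0,"rz":0,"hand":100}]' | tr '\n' ' '
python3 -m pendant '[{"tx":5.4,"ty":-0.2,"tz":0,"rx":0,"ry":0,"rz":1.6,"hand":100},{"tx":5.4,"ty":-0.3,"tz":0.2,"rx":0,"ry":0,"rz":1.6,"hand":100},{"tx":5.4,"ty":-0.3,"tz":0.2,"rx":0,"ry":0,"rz":1.6,"hand":100},{"tx":5.4,"ty":-0.3,"tz":0.2,"rx":0,"ry":0,"rz":1.6,"hand":100},{"tx":5,"ty":-0.3,"tz":0.2,"rx":0,"ry":0,"rz":1.6,"hand":100},{"tx":0,"ty":0,"tz":0,"rx":0,"ry":0,"rz":0,"hand":100},{"tx":0,"ty":0,"tz":0,"rx":0,"ry":0,"rz":0,"hand":100}]' | tr '\n' ' '
python3 - <<'E'
from h import *
a,s=snap('wrist','w8'); plan((.578,.0064,.1),86)
b,_=snap('top','t8')
cv2.imwrite('pics/c8.png',np.hstack([cv2.resize(a,(480,360)),cv2.resize(b[200:320,360:460],(300,360),interpolation=cv2.INTER_CUBIC)])[:,:,::-1])
print('expect',proj('wrist',(.578,.0064,.096),s),proj('wrist',(.581,.054,.096),s))
E
```

```text
time: 22.0 eef_pos: [0.5925, -0.2606, 0.1769] tcp_rot: [0.682, 0.731, 0.001, 0.002] force: [0.6, -0.7, 0.5] width: 1.002 time: 22.88 eef_pos: [0.5729, 0.0118, 0.1639] tcp_rot: [0.734, 0.679, -0.001, 0.002] force: [-0.1, -0.4, 0.1] width: 1.003 t=22.93 pos=[0.5728 0.0123 0.1638] yaw=85.6 shift cm=[-0.53  0.55  6.38] w=0.999 F=[-0.2  0.4 -1. ] rot deg=[ 0.1  0.2 -0.4] q7=-0.05
expect [327.60391364 269.66884468] [326.94724036 186.56751165]
```

View pics/c8.png

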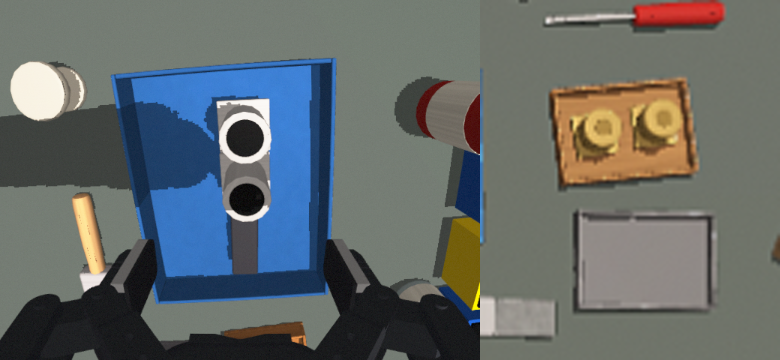

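Both caps stand upright in the wooden tray (right panel). The sleeve tops are at (328,265) and (326,184), where predicted. I take sleeve 2.

```bash

python3 -m pendant '[{"tx":-0.6,"ty":0.4,"tz":3.5,"rx":0,"ry":0,"rz":-0.4,"hand":100},{"tx":0,"ty":0,"tz":3.5,"rx":0,"ry":0,"rz":0,"hand":100},{"tx":0,"ty":0,"tz":3,"rx":0,"ry":0,"rz":0,"hand":100},{"tx":0,"ty":0,"tz":0,"rx":0,"ry":0,"rz":0,"hand":100}]' | tr '\n' ' '
python3 -c "
from h import *
plan((.578,.0064,.055),86)"

```

```text
time: 23.48 eef_pos: [0.5784, -0.0023, 0.0626] tcp_rot: [0.735, 0.678, -0.0, 0.004] force: [-0.5, 0.5, 0.2] width: 0.998 t=23.48 pos=[ 0.5784 -0.0023  0.0626] yaw=85.4 shift cm=[ 0.87 -0.11  0.76] w=0.998 F=[-0.5  0.5  0.2] rot deg=[ 0.3  0.3 -0.6] q7=0.02
```

```bash

python3 -m pendant '[{"tx":0.9,"ty":-0.1,"tz":1,"rx":0.3,"ry":0,"rz":-0.6,"hand":100},{"tx":0,"ty":0,"tz":0,"rx":0,"ry":0,"rz":0,"hand":100},{"tx":0,"ty":0,"tz":0,"rx":0,"ry":0,"rz":0,"hand":0},{"tx":0,"ty":0,"tz":0,"rx":0,"ry":0,"rz":0,"hand":0},{"tx":0,"ty":0,"tz":0,"rx":0,"ry":0,"rz":0,"hand":0},{"tx":0,"ty":0,"tz":0,"rx":0,"ry":0,"rz":0,"hand":0},{"tx":0,"ty":0,"tz":0,"rx":0,"ry":0,"rz":0,"hand":0}]' | tr '\n' ' '
python3 -c "
from h import *
plan((.578,.0064,.055),86)"

```

```text
time: 24.35 eef_pos: [0.5809, 0.0062, 0.0563] tcp_rot: [0.732, 0.681, 0.001, 0.003] force: [-0.2, -0.7, -1.1] width: 0.432 t=24.35 pos=[0.5809 0.0062 0.0563] yaw=85.9 shift cm=[ 0.   -0.3   0.13] w=0.432 F=[-0.2 -0.7 -1.1] rot deg=[ 0.3  0.2 -0.1] q7=0.02
```

```bash

python3 -m pendant '[{"tx":0,"ty":0,"tz":-2,"rx":0,"ry":0,"rz":0,"hand":0},{"tx":0,"ty":0,"tz":-4,"rx":0,"ry":0,"rz":0,"hand":0},{"tx":0,"ty":0,"tz":-4,"rx":0,"ry":0,"rz":0,"hand":0},{"tx":-5.1,"ty":-1.5,"tz":0,"rx":0,"ry":0,"rz":0,"hand":0},{"tx":-5.1,"ty":-1.5,"tz":0,"rx":0,"ry":0,"rz":0,"hand":0},{"tx":-5.1,"ty":-1.5,"tz":0,"rx":0,"ry":0,"rz":0,"hand":0},{"tx":-5.1,"ty":-1.5,"tz":0,"rx":0,"ry":0,"rz":0,"hand":0}]' | tr '\n' ' '
python3 -m pendant '[{"tx":-5.1,"ty":-1.5,"tz":0,"rx":0,"ry":0,"rz":0,"hand":0},{"tx":-5.1,"ty":-1.5,"tz":0,"rx":0,"ry":0,"rz":0,"hand":0},{"tx":-4,"ty":-1.2,"tz":0,"rx":0,"ry":0,"rz":0,"hand":0},{"tx":0,"ty":0,"tz":0,"rx":0,"ry":0,"rz":0,"hand":0}]' | tr '\n' ' '
python3 -c "
from h import *
plan((.453,-.343,.08),88);a,s=snap('wrist','w9')"

```

```text
time: 25.22 eef_pos: [0.5064, -0.192, 0.158] tcp_rot: [0.728, 0.686, 0.001, 0.003] force: [0.6, -0.7, -0.9] width: 0.424 time: 25.72 eef_pos: [0.45, -0.3408, 0.1578] tcp_rot: [0.731, 0.683, -0.0, 0.004] force: [-0.4, 0.4, -1.6] width: 0.433 t=25.73 pos=[ 0.45   -0.3408  0.1578] yaw=86.1 shift cm=[-0.16  0.27  7.78] w=0.433 F=[-0.4  0.4 -1.6] rot deg=[ 0.3  0.3 -1.9] q7=0.68
```

View pics/w9.png

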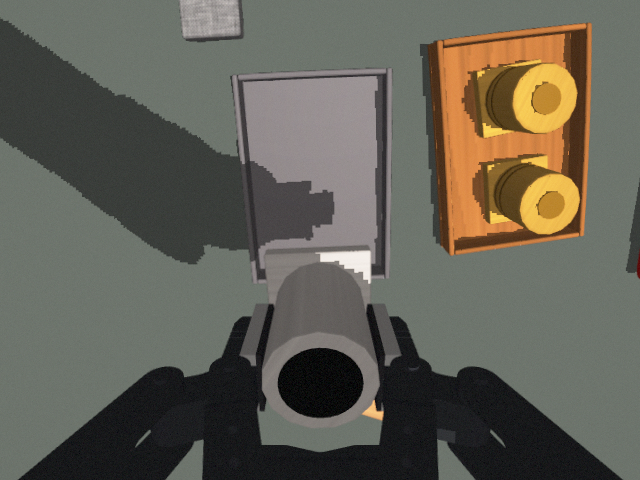

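Grey tray rim corners: (233,75), (391,68), (388,277), (253,282). Both caps upright in the wooden tray.

```bash
python3 - <<'E'
from h import *
s=ctrl.sense()
P=np.array([onz('wrist',p,.024,s)[:2] for p in((233,75),(391,69),(389,277),(254,282))]);print(P.round(4),P.mean(0).round(4),[np.linalg.norm(P[i]-P[i-1]).round(3) for i in range(4)])
E
```

```text
[[ 0.4038 -0.2324]
 [ 0.5055 -0.2354]
 [ 0.5025 -0.3813]
 [ 0.4005 -0.3786]] [ 0.4531 -0.3069] [np.float64(0.146), np.float64(0.102), np.float64(0.146), np.float64(0.102)]
```

```bash

python3 -m pendant '[{"tx":-0.1,"ty":0.2,"tz":4,"rx":0.3,"ry":0.3,"rz":-1.9,"hand":0},{"tx":0,"ty":0,"tz":4,"rx":0,"ry":0,"rz":0,"hand":0},{"tx":0,"ty":0,"tz":2.5,"rx":0,"ry":0,"rz":0,"hand":0},{"tx":0,"ty":0,"tz":1,"rx":0,"ry":0,"rz":0,"hand":0},{"tx":0,"ty":0,"tz":0,"rx":0,"ry":0,"rz":0,"hand":0}]' | tr '\n' ' '
python3 -c "
from h import *
plan((.453,-.342,.028),88)"

```

```text
time: 26.4 eef_pos: [0.4592, -0.3324, 0.0393] tcp_rot: [0.714, 0.7, 0.003, -0.001] force: [-0.1, -0.2, -2.5] width: 0.429 t=26.40 pos=[ 0.4592 -0.3324  0.0393] yaw=88.8 shift cm=[-0.98 -0.6   1.13] w=0.429 F=[-0.1 -0.2 -2.5] rot deg=[ 0.2 -0.3  0.8] q7=0.80
```

```bash

python3 -m pendant '[{"tx":-1,"ty":-0.6,"tz":0.3,"rx":0,"ry":0,"rz":0,"hand":0},{"tx":0,"ty":0,"tz":0.4,"rx":0,"ry":0,"rz":0,"hand":0},{"tx":0,"ty":0,"tz":0.4,"rx":0,"ry":0,"rz":0,"hand":0},{"tx":0,"ty":0,"tz":0.3,"rx":0,"ry":0,"rz":0,"hand":0}]' | tr '\n' ' '
python3 -c "
from h import *
plan((.453,-.342,.028),88)"

```

```text
time: 26.9 eef_pos: [0.4547, -0.3442, 0.0282] tcp_rot: [0.714, 0.7, 0.004, 0.002] force: [-4.3, 4.7, 21.7] width: 0.435 t=26.90 pos=[ 0.4547 -0.3442  0.0282] yaw=88.8 shift cm=[ 0.21 -0.18  0.02] w=0.435 F=[-4.3  4.7 21.7] rot deg=[ 0.5 -0.2  0.8] q7=0.83
```

```bash

python3 -m pendant '[{"tx":0,"ty":0,"tz":0,"rx":0,"ry":0,"rz":0,"hand":80},{"tx":0,"ty":0,"tz":0,"rx":0,"ry":0,"rz":0,"hand":80},{"tx":0,"ty":0,"tz":-0.5,"rx":0,"ry":0,"rz":0,"hand":80},{"tx":0,"ty":0,"tz":-4,"rx":0,"ry":0,"rz":0,"hand":80},{"tx":0,"ty":0,"tz":-5,"rx":0,"ry":0,"rz":0,"hand":100},{"tx":0,"ty":0,"tz":-5,"rx":0,"ry":0,"rz":0,"hand":100},{"tx":0,"ty":0,"tz":0,"rx":0,"ry":0,"rz":0,"hand":100}]' | tr '\n' ' '
python3 -m pendant '[{"tx":5.5,"ty":1.6,"tz":0,"rx":0,"ry":0,"rz":0.4,"hand":100},{"tx":5.5,"ty":1.6,"tz":0,"rx":0,"ry":0,"rz":0.4,"hand":100},{"tx":5.5,"ty":1.6,"tz":0,"rx":0,"ry":0,"rz":0.4,"hand":100},{"tx":5.5,"ty":1.6,"tz":0,"rx":0,"ry":0,"rz":0.4,"hand":100},{"tx":5.5,"ty":1.6,"tz":0,"rx":0,"ry":0,"rz":0.4,"hand":100},{"tx":5.5,"ty":1.6,"tz":0,"rx":0,"ry":0,"rz":0.4,"hand":100},{"tx":5.0,"ty":1.4,"tz":0,"rx":0,"ry":0,"rz":0.4,"hand":100},{"tx":0,"ty":0,"tz":0,"rx":0,"ry":0,"rz":0,"hand":100}]' | tr '\n' ' '
python3 - <<'E'
from h import *
a,s=snap('wrist','w10'); plan((.581,.054,.1),86)
print('expect',proj('wrist',(.581,.054,.096),s))
g=cv2.medianBlur(cv2.cvtColor(a,cv2.COLOR_RGB2GRAY),5); m=(g<45).astype(np.uint8); m[:,:150]=0;m[330:]=0
for c in cv2.findContours(m,0,2)[0]:
    if 300<cv2.contourArea(c)<4000: print('dark',cv2.boundingRect(c),cv2.minEnclosingCircle(c))
E
```

```text
time: 27.78 eef_pos: [0.4545, -0.3452, 0.1792] tcp_rot: [0.714, 0.7, 0.005, 0.003] force: [0.1, 0.0, -0.1] width: 1.002 time: 28.78 eef_pos: [0.582, 0.0413, 0.1768] tcp_rot: [0.733, 0.68, 0.003, 0.002] force: [-0.6, -1.1, -0.2] width: 1.0 t=28.82 pos=[0.5813 0.038  0.1768] yaw=85.5 shift cm=[ 1.6  -0.2   7.67] w=0.998 F=[-0.8 -0.5 -0.6] rot deg=[ 0.4  0.  -0.4] q7=-0.10
expect [313.68638922 233.85954824]
dark (291, 211, 45, 42) ((313.0, 232.0), 22.203702926635742)
dark (155, 150, 37, 118) ((168.6543426513672, 208.9694061279297), 59.12941360473633)
dark (530, 149, 41, 65) ((556.5, 181.0), 34.73120880126953)
dark (408, 134, 13, 196) ((413.5, 231.5), 97.65510559082031)
```

Sleeve 1's bore is at (313,232), where predicted (314,234). I descend.

```bash

python3 -m pendant '[{"tx":1.6,"ty":-0.2,"tz":4,"rx":0.4,"ry":0,"rz":-0.4,"hand":100},{"tx":0,"ty":0,"tz":4,"rx":0,"ry":0,"rz":0,"hand":100},{"tx":0,"ty":0,"tz":3.2,"rx":0,"ry":0,"rz":0,"hand":100},{"tx":0,"ty":0,"tz":0,"rx":0,"ry":0,"rz":0,"hand":100}]' | tr '\n' ' '
python3 -c "
from h import *
plan((.581,.054,.055),86)"

```

```text
time: 29.32 eef_pos: [0.5793, 0.047, 0.0616] tcp_rot: [0.734, 0.679, -0.002, 0.001] force: [-0.6, 0.1, 0.1] width: 0.996 t=29.32 pos=[0.5793 0.047  0.0616] yaw=85.5 shift cm=[0.72 0.11 0.65] w=0.996 F=[-0.6  0.1  0.1] rot deg=[-0.1  0.2 -0.5] q7=-0.07
```

```bash

python3 -m pendant '[{"tx":0.8,"ty":0.1,"tz":0.8,"rx":0,"ry":0,"rz":-0.5,"hand":100},{"tx":0,"ty":0,"tz":0,"rx":0,"ry":0,"rz":0,"hand":100},{"tx":0,"ty":0,"tz":0,"rx":0,"ry":0,"rz":0,"hand":0},{"tx":0,"ty":0,"tz":0,"rx":0,"ry":0,"rz":0,"hand":0},{"tx":0,"ty":0,"tz":0,"rx":0,"ry":0,"rz":0,"hand":0},{"tx":0,"ty":0,"tz":0,"rx":0,"ry":0,"rz":0,"hand":0},{"tx":0,"ty":0,"tz":0,"rx":0,"ry":0,"rz":0,"hand":0}]' | tr '\n' ' '
python3 -c "
from h import *
plan((.581,.054,.055),86)"

```

```text
time: 30.2 eef_pos: [0.5837, 0.0537, 0.0577] tcp_rot: [0.732, 0.681, 0.001, 0.003] force: [-0.7, -0.8, -0.2] width: 0.433 t=30.20 pos=[0.5837 0.0537 0.0577] yaw=85.9 shift cm=[ 0.02 -0.28  0.27] w=0.433 F=[-0.7 -0.8 -0.2] rot deg=[ 0.3  0.2 -0.1] q7=-0.07
```

```bash

python3 -m pendant '[{"tx":0,"ty":0,"tz":-2,"rx":0,"ry":0,"rz":0,"hand":0},{"tx":0,"ty":0,"tz":-4,"rx":0,"ry":0,"rz":0,"hand":0},{"tx":0,"ty":0,"tz":-4,"rx":0,"ry":0,"rz":0,"hand":0},{"tx":-4.7,"ty":-1.5,"tz":0,"rx":0,"ry":0,"rz":0,"hand":0},{"tx":-4.7,"ty":-1.5,"tz":0,"rx":0,"ry":0,"rz":0,"hand":0},{"tx":-4.7,"ty":-1.5,"tz":0,"rx":0,"ry":0,"rz":-0.5,"hand":0},{"tx":-4.7,"ty":-1.5,"tz":0,"rx":0,"ry":0,"rz":-0.5,"hand":0}]' | tr '\n' ' '
python3 -m pendant '[{"tx":-4.7,"ty":-1.5,"tz":0,"rx":0,"ry":0,"rz":-0.5,"hand":0},{"tx":-4.7,"ty":-1.5,"tz":0,"rx":0,"ry":0,"rz":-0.5,"hand":0},{"tx":-4.4,"ty":-1.2,"tz":0,"rx":0,"ry":0,"rz":0,"hand":0},{"tx":0,"ty":0,"tz":0,"rx":0,"ry":0,"rz":0,"hand":0}]' | tr '\n' ' '
python3 -c "
from h import *
plan((.454,-.274,.08),88);a,s=snap('wrist','w11')"

```

```text
time: 31.08 eef_pos: [0.5102, -0.1292, 0.1593] tcp_rot: [0.722, 0.692, 0.001, 0.003] force: [-0.2, -0.5, -2.2] width: 0.433 time: 31.58 eef_pos: [0.4582, -0.2746, 0.1593] tcp_rot: [0.719, 0.695, 0.0, 0.004] force: [0.1, 0.0, -0.8] width: 0.432 t=31.57 pos=[ 0.4582 -0.2746  0.1593] yaw=88.1 shift cm=[ 0.08 -0.47  7.93] w=0.432 F=[ 0.1  0.  -0.8] rot deg=[0.3 0.3 0.1] q7=0.58
```

```bash

python3 - <<'E'
from h import *
b,_=snap('scene','s11'); t,_=snap('top','t11')
cv2.imwrite('pics/c11.png',np.hstack([cv2.resize(b[230:390,90:270],(450,400),interpolation=cv2.INTER_CUBIC),cv2.resize(t[200:320,370:470],(333,400),interpolation=cv2.INTER_CUBIC)])[:,:,::-1])
E
```

```text
(no output)
```

View pics/c11.png

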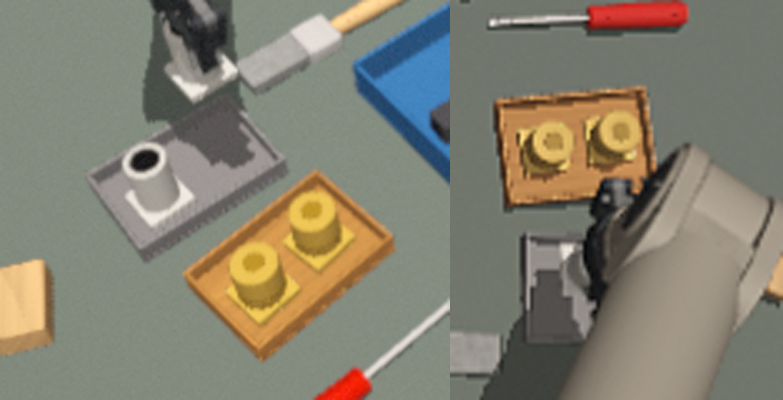

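All in place: the first sleeve is upright at the -y end of the grey tray, with room beside it, and the caps are upright. I lower the second.

```bash

python3 -m pendant '[{"tx":0,"ty":-0.6,"tz":4,"rx":0.3,"ry":0.3,"rz":0,"hand":0},{"tx":-0.2,"ty":0,"tz":4,"rx":0,"ry":0,"rz":0,"hand":0},{"tx":-0.2,"ty":-0.2,"tz":2.5,"rx":0,"ry":0,"rz":0,"hand":0},{"tx":-0.2,"ty":-0.2,"tz":0.8,"rx":0,"ry":0,"rz":0,"hand":0},{"tx":0,"ty":0,"tz":0,"rx":0,"ry":0,"rz":0,"hand":0}]' | tr '\n' ' '
python3 -c "
from h import *
plan((.454,-.274,.0297),88)"

```

```text
time: 32.35 eef_pos: [0.4575, -0.266, 0.0434] tcp_rot: [0.71, 0.704, 0.004, -0.001] force: [-0.9, -0.1, -2.4] width: 0.431 t=32.35 pos=[ 0.4575 -0.266   0.0434] yaw=89.5 shift cm=[-0.81 -0.35  1.36] w=0.431 F=[-0.9 -0.1 -2.4] rot deg=[ 0.3 -0.4  1.5] q7=0.69
```

```bash

python3 -m pendant '[{"tx":-0.7,"ty":-0.3,"tz":0.4,"rx":0.3,"ry":0,"rz":1,"hand":0},{"tx":0,"ty":0,"tz":0.5,"rx":0,"ry":0,"rz":0,"hand":0},{"tx":0,"ty":0,"tz":0.4,"rx":0,"ry":0,"rz":0,"hand":0},{"tx":0,"ty":0,"tz":0.3,"rx":0,"ry":0,"rz":0,"hand":0}]' | tr '\n' ' '
python3 -c "
from h import *
plan((.454,-.274,.0297),88)"

```

```text
time: 32.85 eef_pos: [0.4571, -0.2737, 0.0296] tcp_rot: [0.716, 0.698, 0.004, -0.0] force: [-6.0, 4.4, 24.7] width: 0.428 t=32.85 pos=[ 0.4571 -0.2737  0.0296] yaw=88.5 shift cm=[-0.03 -0.31 -0.01] w=0.428 F=[-6.   4.4 24.7] rot deg=[ 0.3 -0.3  0.5] q7=0.70
```

```bash

python3 -m pendant '[{"tx":0,"ty":0,"tz":0,"rx":0,"ry":0,"rz":0,"hand":80},{"tx":0,"ty":0,"tz":0,"rx":0,"ry":0,"rz":0,"hand":80},{"tx":0,"ty":0,"tz":-0.5,"rx":0,"ry":0,"rz":0,"hand":80},{"tx":0,"ty":0,"tz":-4,"rx":0,"ry":0,"rz":0,"hand":80},{"tx":0,"ty":0,"tz":-5,"rx":0,"ry":0,"rz":0,"hand":80},{"tx":0,"ty":0,"tz":-6,"rx":0,"ry":0,"rz":0,"hand":80},{"tx":0,"ty":0,"tz":0,"rx":0,"ry":0,"rz":0,"hand":80}]' | tr '\n' ' '
python3 -m pendant '[{"tx":5.2,"ty":2.2,"tz":0,"rx":0,"ry":0,"rz":0.4,"hand":80},{"tx":5.2,"ty":2.2,"tz":0,"rx":0,"ry":0,"rz":0.4,"hand":80},{"tx":5.2,"ty":2.2,"tz":0,"rx":0,"ry":0,"rz":0.4,"hand":80},{"tx":5.2,"ty":2.2,"tz":0,"rx":0,"ry":0,"rz":0.4,"hand":80},{"tx":4.2,"ty":1.9,"tz":0,"rx":0,"ry":0,"rz":0.4,"hand":80},{"tx":0,"ty":0,"tz":0,"rx":0,"ry":0,"rz":0,"hand":80},{"tx":0,"ty":0,"tz":0,"rx":0,"ry":0,"rz":0,"hand":80}]' | tr '\n' ' '
python3 - <<'E'
from h import *
a,s=snap('wrist','w12'); plan((.575,-.015,.1),86)
b,_=snap('scene','s12')
for n,P in(('+',(.581,.075,.032)),('-',(.569,-.105,.032))): print(proj('wrist',P,s))
cv2.imwrite('pics/c12.png',np.hstack([cv2.resize(a,(480,360)),cv2.resize(b[220:400,100:260],(320,360),interpolation=cv2.INTER_CUBIC)])[:,:,::-1])
E
```

```text
time: 33.72 eef_pos: [0.4571, -0.2753, 0.1907] tcp_rot: [0.716, 0.698, 0.004, 0.001] force: [-0.1, 0.4, -0.3] width: 0.801 time: 34.6 eef_pos: [0.5747, -0.0238, 0.1885] tcp_rot: [0.73, 0.683, 0.002, -0.001] force: [0.3, 0.5, -0.6] width: 0.8 t=34.65 pos=[ 0.5747 -0.0233  0.1884] yaw=86.2 shift cm=[ 0.79 -0.04  8.85] w=0.798 F=[ 0.1  0.3 -1. ] rot deg=[ 0.1 -0.3  0.2] q7=0.02
[317.58354522  84.33615796]
[317.94031196 313.18841006]
```

View pics/c12.png

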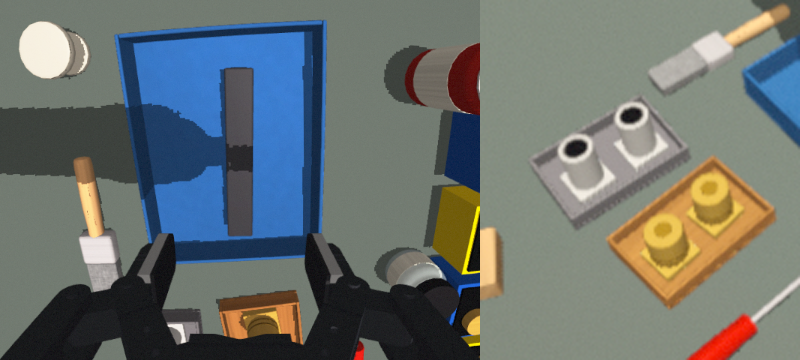

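Both sleeves and both caps are upright in their trays. The arbor's top face spans (226,68) to (252,236) in the left panel. I'll find its edges by mask.

```bash
python3 - <<'E'
from h import *
s=ctrl.sense(); im=cv2.imread('pics/w12.png'); hsv=cv2.cvtColor(im,cv2.COLOR_BGR2HSV)
m=cv2.inRange(hsv,np.array((0,0,20)),np.array((180,60,130))); k=np.zeros_like(m); k[75:330,285:350]=m[75:330,285:350]
c=max(cv2.findContours(k,0,1)[0],key=cv2.contourArea); x,y,w,h=cv2.boundingRect(c); print('bbox',x,y,w,h)
r=cv2.boxPoints(cv2.minAreaRect(c)); P=np.array([onz('wrist',p,.032,s)[:2] for p in r]); print(r.round(),P.round(4),P.mean(0).round(4),[np.linalg.norm(P[i]-P[i-1]).round(3) for i in range(4)])
d=P[np.argmin(r[:,1])]; L=[P[i]-P[i-1] for i in range(4)]; l=max(L,key=np.linalg.norm); print('ang',np.degrees(np.arctan2(l[1],l[0])))
plan((P.mean(0)[0],P.mean(0)[1],.005),86)
E
```

```text
bbox 299 90 38 225
[[299.  90.]
 [336.  90.]
 [336. 314.]
 [299. 314.]] [[ 0.5679  0.0721]
 [ 0.5939  0.0704]
 [ 0.5842 -0.1069]
 [ 0.5531 -0.1048]] [ 0.5748 -0.0173] [np.float64(0.178), np.float64(0.026), np.float64(0.178), np.float64(0.031)]
ang -93.15450317365247
t=34.70 pos=[ 0.5747 -0.0239  0.1887] yaw=86.1 shift cm=[ 0.57 -0.08 18.37] w=0.800 F=[ 0.4 -0.6  0.3] rot deg=[ 0.1 -0.3  0.1] q7=0.02
```

```bash

python3 -m pendant '[{"tx":0.6,"ty":-0.1,"tz":5,"rx":0,"ry":-0.3,"rz":0,"hand":70},{"tx":0.1,"ty":0,"tz":5,"rx":0,"ry":0,"rz":0,"hand":70},{"tx":0.1,"ty":0,"tz":4,"rx":0,"ry":0,"rz":0,"hand":70},{"tx":0,"ty":0,"tz":0,"rx":0,"ry":0,"rz":0,"hand":70}]' | tr '\n' ' '
python3 -c "
from h import *
plan((.5748,-.0173,.005),86)"

```

```text
time: 35.2 eef_pos: [0.5749, -0.0221, 0.0474] tcp_rot: [0.734, 0.679, 0.002, 0.003] force: [0.5, 0.3, 0.1] width: 0.701 t=35.20 pos=[ 0.5749 -0.0221  0.0474] yaw=85.5 shift cm=[ 0.49 -0.08  4.24] w=0.701 F=[0.5 0.3 0.1] rot deg=[ 0.4  0.1 -0.5] q7=0.07
```

```bash

python3 -m pendant '[{"tx":0.5,"ty":-0.1,"tz":2.2,"rx":0.4,"ry":0,"rz":-0.5,"hand":70},{"tx":0.1,"ty":0,"tz":1.5,"rx":0,"ry":0,"rz":0,"hand":70},{"tx":0,"ty":0,"tz":0.4,"rx":0,"ry":0,"rz":0,"hand":70},{"tx":0,"ty":0,"tz":0,"rx":0,"ry":0,"rz":0,"hand":70}]' | tr '\n' ' '
python3 -c "
from h import *
plan((.5748,-.0173,.004),86)"

```

```text
time: 35.7 eef_pos: [0.5779, -0.0176, 0.0081] tcp_rot: [0.732, 0.681, 0.002, 0.003] force: [0.4, 0.2, -0.2] width: 0.698 t=35.70 pos=[ 0.5779 -0.0176  0.0081] yaw=85.9 shift cm=[ 0.   -0.31  0.41] w=0.698 F=[ 0.4  0.2 -0.2] rot deg=[ 0.4  0.1 -0.1] q7=0.09
```

```bash

python3 -m pendant '[{"tx":0,"ty":-0.4,"tz":0.5,"rx":0.4,"ry":0,"rz":0,"hand":70},{"tx":0,"ty":0,"tz":0.1,"rx":0,"ry":0,"rz":0,"hand":0},{"tx":0,"ty":0,"tz":0,"rx":0,"ry":0,"rz":0,"hand":0},{"tx":0,"ty":0,"tz":0,"rx":0,"ry":0,"rz":0,"hand":0},{"tx":0,"ty":0,"tz":0,"rx":0,"ry":0,"rz":0,"hand":0},{"tx":0,"ty":0,"tz":0,"rx":0,"ry":0,"rz":0,"hand":0}]' | tr '\n' ' '
python3 -c "
from h import *
plan((.5748,-.0173,.004),86)"

```

```text
time: 36.45 eef_pos: [0.5748, -0.0173, 0.004] tcp_rot: [0.732, 0.681, 0.0, 0.001] force: [0.2, -0.0, -0.1] width: 0.314 t=36.45 pos=[ 0.5748 -0.0173  0.004 ] yaw=85.9 shift cm=[ 0. -0.  0.] w=0.314 F=[ 0.2 -0.  -0.1] rot deg=[ 0.1  0.  -0.1] q7=0.10
```

```bash

python3 -m pendant '[{"tx":0,"ty":0,"tz":-1,"rx":0,"ry":0,"rz":0,"hand":0},{"tx":0,"ty":0,"tz":-3,"rx":0,"ry":0,"rz":0,"hand":0},{"tx":0,"ty":0,"tz":-4,"rx":0,"ry":0,"rz":0,"hand":0},{"tx":0,"ty":0,"tz":-4,"rx":0,"ry":0,"rz":0,"hand":0},{"tx":0,"ty":0,"tz":-4,"rx":0,"ry":0,"rz":0,"hand":0},{"tx":0,"ty":0,"tz":0,"rx":0,"ry":0,"rz":0,"hand":0}]' | tr '\n' ' '
python3 -m pendant '[{"tx":5,"ty":-1.7,"tz":0,"rx":0,"ry":0,"rz":0,"hand":0},{"tx":5,"ty":-1.7,"tz":0,"rx":0,"ry":0,"rz":0,"hand":0},{"tx":5,"ty":-1.7,"tz":0,"rx":0,"ry":0,"rz":0,"hand":0},{"tx":5,"ty":-1.7,"tz":0,"rx":0,"ry":0,"rz":0,"hand":0},{"tx":0,"ty":0,"tz":0,"rx":0,"ry":0,"rz":9,"hand":0},{"tx":0,"ty":0,"tz":0,"rx":0,"ry":0,"rz":9,"hand":0},{"tx":0,"ty":0,"tz":0,"rx":0,"ry":0,"rz":8,"hand":0},{"tx":0,"ty":0,"tz":0,"rx":0,"ry":0,"rz":0,"hand":0}]' | tr '\n' ' '
python3 - <<'E'
from h import *
a,s=snap('wrist','w13'); plan((.425,.303,.16),59)
def quad(im,s,tag):
    hsv=cv2.cvtColor(im,cv2.COLOR_RGB2HSV); m=cv2.inRange(hsv,np.array((65,90,30)),np.array((85,255,255)))
    c=max(cv2.findContours(m,0,1)[0],key=cv2.contourArea); print(tag,'area',cv2.contourArea(c),cv2.boundingRect(c),'poly',cv2.approxPolyDP(c,8,True)[:,0].tolist())
quad(a,s,'w13')
print('expected base corners',[proj('wrist',(.425+ (c*.515-q*.857),.303+(c*.857+q*.515),.008),s).round() .tolist() for c,q in((.075,.035),(.075,-.035),(-.075,-.035),(-.075,.035))])
quad(cv2.imread('pics/w1.png')[:,:,::-1].copy(),s,'w1')
E
```

```text
time: 37.2 eef_pos: [0.5666, -0.0168, 0.1617] tcp_rot: [0.732, 0.682, -0.007, -0.005] force: [0.1, 0.8, -8.9] width: 0.32 time: 38.2 eef_pos: [0.4945, 0.1889, 0.1389] tcp_rot: [0.869, 0.494, -0.027, -0.005] force: [0.1, -1.3, -9.9] width: 0.321 t=38.25 pos=[0.4942 0.1889 0.1389] yaw=59.3 shift cm=[  6.17 -11.85  -1.95] w=0.316 F=[-0.4 -0.5 -9.1] rot deg=[-2.1  2.5  0.2] q7=-0.85
w13 area 23397.5 (59, 9, 154, 227) poly [[189, 9], [92, 14], [86, 29], [59, 27], [63, 56], [93, 60], [116, 199], [92, 212], [97, 234], [212, 231]]
expected base corners [[85.0, 14.0], [191.0, 9.0], [211.0, 237.0], [120.0, 236.0]]
w1 area 8256.5 (244, 323, 151, 102) poly [[257, 324], [244, 373], [254, 380], [250, 400], [264, 403], [274, 383], [349, 399], [355, 422], [369, 423], [393, 354]]
```

```bash
python3 - <<'E'
from h import *
s=ctrl.sense(); u=np.array([.515,.857])
for z in(0,.004,.008):
    A=onz('wrist',(189,9),z,s)[:2];B=onz('wrist',(212,231),z,s)[:2];C=onz('wrist',(92,14),z,s)[:2]
    d=A-B; t=d/np.linalg.norm(d); n=np.array([-t[1],t[0]]); print(z,'len',np.linalg.norm(d).round(4),'ang',np.degrees(np.arctan2(d[1],d[0])).round(1),'width',np.linalg.norm(C-A).round(4),'centre',((A+B)/2+n*.035).round(4))
# cheek tops, outer left corners (z .042)
for p in((59,27),(63,56),(92,212),(97,234)): print(p,onz('wrist',p,.042,s)[:2].round(4))
b=cv2.imread('pics/w13.png'); cv2.imwrite('pics/c13.png',cv2.resize(b[0:260,40:360],None,fx=2.4,fy=2.3,interpolation=cv2.INTER_CUBIC))
E
```

```text
0 len 0.1492 ang 59.9 width 0.0656 centre [0.4228 0.3053]
0.004 len 0.1471 ang 59.9 width 0.0646 centre [0.4242 0.305 ]
0.008 len 0.1449 ang 59.9 width 0.0637 centre [0.4255 0.3046]
(59, 27) [0.4303 0.3737]
(63, 56) [0.4221 0.3605]
(92, 212) [0.3744 0.2799]
(97, 234) [0.367  0.2668]
```

View pics/c13.png

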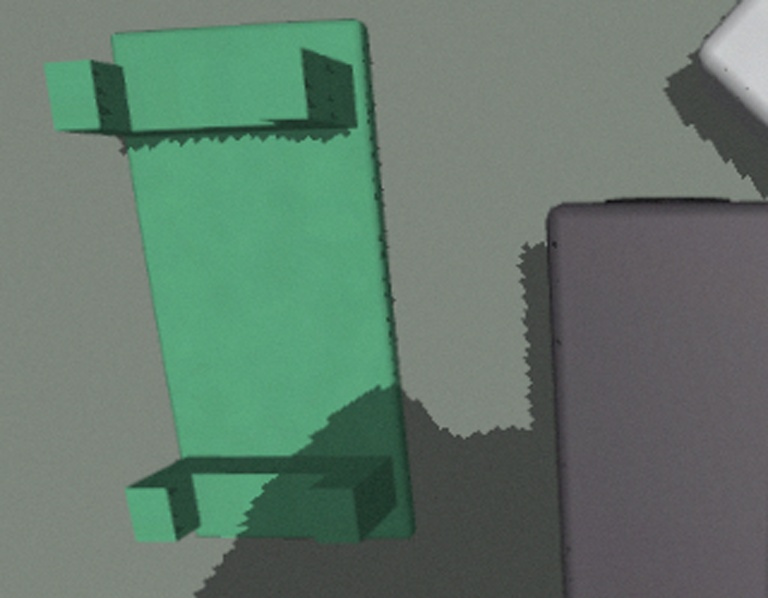

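Cradle seen clear of the bar. Cheek top edges in the crop: left outer (45,63) and (128,487), left inner (92,60) and (165,487), right outer (302,48) and (358,487).

```bash
python3 - <<'E'
from h import *
s=ctrl.sense()
f=lambda u,v: onz('wrist',(40+u/2.4,v/2.3),.042,s)[:2]
g={'LO':[(45,63),(57,131),(128,488),(139,541)],'LI':[(92,60),(101,129),(165,487),(177,541)],'RO':[(302,48),(302,120),(358,487),(358,541)]}
t=np.radians(59.6); T=np.array([np.cos(t),np.sin(t)]); N=np.array([-T[1],T[0]]); c=np.array([.4235,.3045])
for k,v in g.items():
    P=np.array([f(*p) for p in v]); print(k,'along',((P-c)@T*1000).round(1),'across',((P-c)@N*1000).round(1))
P=proj('wrist',(0,0,0),s)
# held bar: far end +x corners top face? crop (548,205)->
z=s['eef_pos'][2]; print('bar end left edge tool', [ (R.from_quat(s['tcp_rot']).inv().apply(onz('wrist',(40+u/2.4,v/2.3),z+.028-.003,s)-s['eef_pos'])*1000).round(1) for u,v in((552,210),(565,590))])
E
```

```text
LO along [ 62.9  47.  -46.2 -62. ] across [29.3 29.1 29.  29.2]
LI along [ 62.8  46.8 -45.9 -61.9] across [17.2 17.7 18.3 18.1]
RO along [ 62.5  46.5 -45.9 -61.6] across [-34.1 -32.3 -35.1 -33.1]
bar end left edge tool [array([ 88.3, -12.5, -28.4]), array([ 40.3, -12.9, -26.3])]
```

```bash

python3 -m pendant '[{"tx":2,"ty":-4,"tz":-1,"rx":-1,"ry":1.2,"rz":0,"hand":0},{"tx":2,"ty":-4,"tz":-0.5,"rx":-1,"ry":1.2,"rz":0,"hand":0},{"tx":2,"ty":-3.6,"tz":0,"rx":0,"ry":0,"rz":0,"hand":0},{"tx":0,"ty":0,"tz":0,"rx":0,"ry":0,"rz":0,"hand":0},{"tx":0,"ty":0,"tz":0,"rx":0,"ry":0,"rz":0,"hand":0}]' | tr '\n' ' '
python3 -c "
from h import *
plan((.4256,.3037,.06),59.6)"

```

```text
time: 38.88 eef_pos: [0.4218, 0.299, 0.1499] tcp_rot: [0.868, 0.497, -0.004, 0.001] force: [-0.1, -0.5, -8.8] width: 0.319 t=38.88 pos=[0.4218 0.299  0.1499] yaw=59.6 shift cm=[0.67 0.11 8.98] w=0.319 F=[-0.1 -0.5 -8.8] rot deg=[-0.2  0.5 -0. ] q7=-1.14
```

```bash

python3 -m pendant '[{"tx":0.6,"ty":0.1,"tz":4,"rx":0,"ry":0.4,"rz":0,"hand":0},{"tx":0,"ty":0,"tz":3,"rx":0,"ry":0,"rz":0,"hand":0},{"tx":0,"ty":0,"tz":1,"rx":0,"ry":0,"rz":0,"hand":0},{"tx":0,"ty":0,"tz":0,"rx":0,"ry":0,"rz":0,"hand":0}]' | tr '\n' ' '
python3 -c "
from h import *
plan((.4256,.3037,.045),59.6)"

```

```text
time: 39.38 eef_pos: [0.4283, 0.3004, 0.0679] tcp_rot: [0.869, 0.496, -0.001, -0.001] force: [-0.5, -0.2, -8.0] width: 0.319 t=39.38 pos=[0.4283 0.3004 0.0679] yaw=59.4 shift cm=[ 0.15 -0.4   2.29] w=0.319 F=[-0.5 -0.2 -8. ] rot deg=[-0.1  0.  -0.2] q7=-1.09
```

```bash

python3 -m pendant '[{"tx":0.1,"ty":-0.4,"tz":1,"rx":0,"ry":0,"rz":-0.2,"hand":0},{"tx":0,"ty":0,"tz":0.8,"rx":0,"ry":0,"rz":0,"hand":0},{"tx":0,"ty":0,"tz":0,"rx":0,"ry":0,"rz":0,"hand":0}]' | tr '\n' ' '
python3 - <<'E'
from h import *
plan((.4256,.3037,.030),59.6)
a,s=snap('wrist','w14')
hsv=cv2.cvtColor(a,cv2.COLOR_RGB2HSV); m=cv2.inRange(hsv,np.array((65,90,30)),np.array((85,255,255)))
for v in range(20,330,20):
    r=np.where(m[v])[0]; print(v,(r.min(),r.max(),len(r)) if len(r) else None, end='; ')
t=np.radians(59.6); T=np.array([np.cos(t),np.sin(t)]); N=np.array([-T[1],T[0]]); c=np.array([.4256,.3037])
print([ (al,ac,proj('wrist',[*(c+al*T+ac*N),.042],s).round().tolist()) for al in(.063,.047) for ac in(.031,.02,-.02,-.031)])
E
```

```text
time: 39.75 eef_pos: [0.427, 0.3045, 0.0511] tcp_rot: [0.868, 0.497, 0.002, -0.001] force: [-0.1, -0.1, -8.5] width: 0.317 t=39.75 pos=[0.427  0.3045 0.0511] yaw=59.6 shift cm=[-0.15 -0.08  2.1 ] w=0.317 F=[-0.1 -0.1 -8.5] rot deg=[-0.  -0.2  0. ] q7=-1.08
20 None; 40 None; 60 None; 80 None; 100 None; 120 None; 140 (np.int64(240), np.int64(389), 52); 160 (np.int64(240), np.int64(388), 52); 180 (np.int64(231), np.int64(396), 71); 200 (np.int64(232), np.int64(394), 70); 220 (np.int64(244), np.int64(385), 50); 240 (np.int64(245), np.int64(384), 50); 260 (np.int64(246), np.int64(382), 48); 280 (np.int64(247), np.int64(381), 48); 300 (np.int64(249), np.int64(380), 46); 320 None; [(0.063, 0.031, [233.0, 169.0]), (0.063, 0.02, [263.0, 169.0]), (0.063, -0.02, [369.0, 169.0]), (0.063, -0.031, [398.0, 169.0]), (0.047, 0.031, [236.0, 211.0]), (0.047, 0.02, [264.0, 210.0]), (0.047, -0.02, [367.0, 211.0]), (0.047, -0.031, [396.0, 211.0])]
```

```bash

python3 -m pendant '[{"tx":-0.1,"ty":-0.1,"tz":1,"rx":0,"ry":0,"rz":0,"hand":0},{"tx":-0.1,"ty":0,"tz":0.7,"rx":0,"ry":0,"rz":0,"hand":0},{"tx":0,"ty":0,"tz":0.3,"rx":0,"ry":0,"rz":0,"hand":0}]' | tr '\n' ' '
python3 -c "
from h import *
plan((.4256,.3037,.028),59.6)"

```

```text
time: 40.17 eef_pos: [0.4257, 0.3041, 0.0308] tcp_rot: [0.868, 0.497, 0.003, -0.001] force: [0.5, 0.4, -8.4] width: 0.313 t=40.17 pos=[0.4257 0.3041 0.0308] yaw=59.6 shift cm=[-0.05  0.01  0.28] w=0.313 F=[ 0.5  0.4 -8.4] rot deg=[ 0.  -0.4  0. ] q7=-1.07
```

```bash

python3 -m pendant '[{"tx":0,"ty":0,"tz":0.2,"rx":0,"ry":-0.3,"rz":0,"hand":0},{"tx":0,"ty":0,"tz":0.2,"rx":0,"ry":0,"rz":0,"hand":0},{"tx":0,"ty":0,"tz":0.1,"rx":0,"ry":0,"rz":0,"hand":0}]' | tr '\n' ' '
python3 -c "
from h import *
plan((.4256,.3037,.028),59.6)"

```

```text
time: 40.55 eef_pos: [0.4257, 0.3041, 0.028] tcp_rot: [0.868, 0.497, -0.001, -0.0] force: [-3.8, -2.8, 1.7] width: 0.315 t=40.55 pos=[0.4257 0.3041 0.028 ] yaw=59.6 shift cm=[-0.04  0.01 -0.  ] w=0.315 F=[-3.8 -2.8  1.7] rot deg=[-0.1  0.   0. ] q7=-1.07
```

```bash

python3 -m pendant '[{"tx":0,"ty":0,"tz":0,"rx":0,"ry":0,"rz":0,"hand":60},{"tx":0,"ty":0,"tz":0,"rx":0,"ry":0,"rz":0,"hand":60},{"tx":0,"ty":0,"tz":0,"rx":0,"ry":0,"rz":0,"hand":60},{"tx":0,"ty":0,"tz":-2,"rx":0,"ry":0,"rz":0,"hand":70},{"tx":0,"ty":0,"tz":-4,"rx":0,"ry":0,"rz":0,"hand":70},{"tx":0,"ty":0,"tz":-5,"rx":0,"ry":0,"rz":0,"hand":70},{"tx":0,"ty":0,"tz":-5,"rx":0,"ry":0,"rz":0,"hand":70},{"tx":0,"ty":0,"tz":0,"rx":0,"ry":0,"rz":0,"hand":70}]' | tr '\n' ' '
python3 - <<'E'
from h import *
plan((.4256,.3037,.028),59.6)
a,s=snap('wrist','w15'); b,_=snap('scene','s15'); snap('top','t15')
t=np.radians(59.6); T=np.array([np.cos(t),np.sin(t)]); N=np.array([-T[1],T[0]]); c=np.array([.4256,.3037])
hsv=cv2.cvtColor(a,cv2.COLOR_RGB2HSV)
m=cv2.inRange(hsv,np.array((0,0,30)),np.array((180,60,120)))
print('bar ends',[proj('wrist',[*(c+al*T+ac*N),.056],s).round().tolist() for al in(.09,0,-.09) for ac in(.014,-.014)])
u0,v0=proj('wrist',[*c,.056],s).astype(int)
for v in range(30,460,20): print(v,hsv[v,u0-80:u0+81:10].tolist() if 0 else '',end='')
g=m[:, :].copy(); n,l,st,_=cv2.connectedComponentsWithStats(g); k=l[v0-60,u0]; print('label',k,st[k])
# trays & knob
for n,P in(('capA',(.600,-.3246,.058)),('capB',(.590,-.259,.058)),('slA',(.4547,-.3442,.068)),('slB',(.457,-.2737,.068))):
    for nm,im in(('scene',b),('top',cv2.imread('pics/t15.png')[:,:,::-1])):
        p=proj(nm,P).round().astype(int); x=im[p[1]-4:p[1]+5,p[0]-4:p[0]+5].reshape(-1,3).mean(0).round(); print(n,nm,p,x)
E
```

```text
time: 41.55 eef_pos: [0.4302, 0.3071, 0.1962] tcp_rot: [0.868, 0.497, 0.006, -0.001] force: [0.9, 0.5, -0.5] width: 0.699 t=41.55 pos=[0.4302 0.3071 0.1962] yaw=59.6 shift cm=[-0.74 -0.29 16.81] w=0.699 F=[ 0.9  0.5 -0.5] rot deg=[ 0.2 -0.7 -0. ] q7=-1.15
bar ends [[294.0, 108.0], [335.0, 108.0], [296.0, 235.0], [334.0, 235.0], [298.0, 340.0], [333.0, 340.0]]
30 50 70 90 110 130 150 170 190 210 230 250 270 290 310 330 350 370 390 410 430 450 label 1 [     0      0    640    480 152360]
capA scene [191 333] [210. 168.  59.]
capA top [420 238] [206. 168.  91.]
capB scene [214 313] [210. 168.  59.]
capB top [400 241] [206. 169.  92.]
slA scene [146 294] [72. 69. 68.]
slA top [429 283] [102.  99.  94.]
slB scene [174 277] [79. 76. 74.]
slB top [407 282] [105. 101.  96.]
```

Caps and sleeves still match at their placed positions. Now a check of the bar's outline in the cradle.

```bash
python3 - <<'E'
from h import *
s=ctrl.sense(); a=cv2.imread('pics/w15.png'); h=cv2.cvtColor(a,cv2.COLOR_BGR2HSV)
print('col u=315',[(v,h[v,315].tolist()) for v in list(range(96,122,3))+list(range(325,360,3))])
for v in(130,160,300): 
    g=(h[v,:,1]>90)&(h[v,:,0]>60)&(h[v,:,0]<90); x=np.where(g[230:400])[0]+230; print(v,'green runs',[ (int(r[0]),int(r[-1])) for r in np.split(x,np.where(np.diff(x)>3)[0]+1) if len(r)])
t=np.radians(59.6); T=np.array([np.cos(t),np.sin(t)]); N=np.array([-T[1],T[0]]); c=np.array([.4256,.3037])
print('cheek inner expect',[proj('wrist',[*(c+al*T+ac*N),.042],s).round().tolist() for al in(.055,-.055) for ac in(.02,-.02)])
# scene view: bar-top ends
b=cv2.imread('pics/s15.png')
print('scene proj of bar ends top',[proj('scene',[*(c+al*T),.056]).round().tolist() for al in(.09,-.09)],[b[int(p[1]),int(p[0])].tolist() for p in [proj('scene',[*(c+al*T),.056]) for al in(.097,.08,0.03,-.08,-.097)]])
d=cv2.absdiff(cv2.imread('pics/top0.png'),cv2.imread('pics/t15.png')).max(2); 
for n,p in(('button',(288,302)),('jar',(376,185)),('can',(303,182)),('hammer',(160,295)),('driver',(415,205)),('brush',(360,306)),('gauge',(469,278))): print(n,int((d[p[1]-12:p[1]+13,p[0]-12:p[0]+13]>40).sum()))
E
```

```text
col u=315 [(96, [51, 27, 122]), (99, [57, 21, 120]), (102, [63, 21, 121]), (105, [54, 21, 120]), (108, [0, 13, 39]), (111, [150, 12, 82]), (114, [141, 21, 87]), (117, [143, 12, 87]), (120, [165, 12, 87]), (325, [150, 14, 72]), (328, [120, 10, 73]), (331, [135, 14, 71]), (334, [145, 22, 71]), (337, [135, 14, 71]), (340, [60, 19, 122]), (343, [53, 19, 119]), (346, [63, 19, 119]), (349, [54, 21, 121]), (352, [53, 25, 121]), (355, [57, 21, 119]), (358, [60, 19, 121])]
130 green runs [(272, 294), (335, 356)]
160 green runs [(271, 295), (335, 356)]
300 green runs [(276, 289), (338, 351)]
cheek inner expect [[290.0, 151.0], [346.0, 151.0], [293.0, 291.0], [343.0, 291.0]]
scene proj of bar ends top [[374.0, 161.0], [313.0, 169.0]] [[127, 140, 131], [86, 83, 87], [91, 90, 90], [85, 85, 87], [129, 141, 130]]
button 0
jar 0
can 0
hammer 276
driver 0
brush 0
gauge 0
```

```bash
python3 - <<'E'
from h import *
d=cv2.absdiff(cv2.imread('pics/scene0.png'),cv2.imread('pics/s15.png')).max(2)
print('scene hammer',int((d[138:168,390:440]>40).sum()),int((d[135:160,348:390]>40).sum()))
o=cv2.imread('pics/top0.png');n=cv2.imread('pics/t15.png')
for p in((143,266),(160,295),(175,320),(150,310)): print(p,o[p[1],p[0]],n[p[1],p[0]])
b=cv2.imread('pics/s15.png'); h=cv2.cvtColor(b,cv2.COLOR_BGR2HSV); m=(h[190:222,370:402,1]>150)&((h[190:222,370:402,0]<8)); print('knob px',m.sum())
E
```

```text
scene hammer 0 0
(143, 266) [191 196 203] [189 195 201]
(160, 295) [122 170 210] [138 154 165]
(175, 320) [123 172 212] [ 89 106 124]
(150, 310) [109 118 114] [106 116 111]
knob px 256
```

The scene picture shows the hammer unchanged, so the difference in the top view is the arm covering it. I hand in.

```bash
python3 -c "
from h import *
print(ctrl.finish_job(), ctrl.sense()['time'])"
```

```text
the job is handed in; nothing more can be done
the job is handed in; nothing more can be done
```

The job is done and handed in at about 42 s on the robot's clock. No verdict comes back, so what follows rests on my own checks.

- **Knob:** I turned it about 220° anticlockwise until the wrist torque rose to about -2.2 N m at the stop. After release, the wrist picture put the turn at about 223° (3.89 rad), just inside the stated start range. The knob was not looked at again after that.
- **Pieces:** All four were present. I moved two brass caps to the wooden tray and two aluminium sleeves to the grey tray. A picture taken before I touched the arbor showed all four upright in their trays. At the end I checked only the colours where they should stand; these fit both caps and fit the sleeve bores less clearly.
- **Arbor:** The bar made contact in the cradle with the tool at 28 mm, the saddle height. In the last wrist picture its ends were at rows 108 and about 339, against 108 and 340 expected for a level, centred bar. It lies between the cheeks.
- **Other things on the bench:** The top view showed no change at the button, jar, can, driver, brush or gauge. It did differ at the hammer, but the scene camera showed no change there, so I took that difference to be the arm covering it.

The cameras disagreed by up to about 1 cm (the top view read low in x). I relied on the wrist views, and the grasps confirmed them. I saw no knocked piece and no slackened grip.

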